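# Switch off the cooker at the splash-proof switch box

### The arm

A 6-joint arm with a two-finger parallel gripper is mounted at the origin on a cart in front of the work surface, level with it; the furniture and walls round the work are solid. World frame = base frame: x ahead of the robot, y to its left, z up, the work surface at z = 0. Lengths are in mm, angles in rad, forces in N, time in s.
With the tool pointing down it reaches from about 350 to 775 mm from the base axis. Payload 7.3 kg.
Tool frame: the origin (TCP) lies at the centre of the arm's flange, where the gripper is bolted on; the fingertips stand 178 mm ahead of it and the grasp point (between the pads) lies 159 mm ahead of it; z points along the fingers, y is the direction in which the jaws open and shut (so a half turn about z gives the same grasp; the last joint's range is limited). The gripper opens to 92 mm and grips with 3 to 60 N. Pads are 19 mm wide; open, the fingers measure 130 mm over their backs; the gripper's body (75 mm by 190 mm) begins 47 mm behind the grasp point.
Start: joints at [-1.478, 0.342, 1.524, -0, 1.275, -0.146], TCP at [124.202, -510.1, 404.741] pointing down, gripper open.
Joint ranges: [-2.53, 2.53], [-0.77, 2.02], [0.04, 2.7], [-1, 4.14], [0.28, 2.66], [-3.11, 3.11]. Speed limits (rad/s): [2.57, 2.57, 3.14, 3.14, 3.14, 3.14].

### API

Orientations are given as [roll, pitch, yaw] about the fixed x, y, z axes, in that order (R = Rz(yaw) Ry(pitch) Rx(roll)).
In Python, from plant import status, viewer, ticket gives the robot as it stands.
- The arm moves only by the tool play_rows, never from a script. Its argument "commands" is a list of rows, each an object with "offset": the shift along the tool's x, y, z in m, a list of three; "twist": the turn about the tool's z in degrees. A call has 1 to 5 rows; each row shifts and turns the commanded pose from where the row before left it, along the tool's axes as they then stand; what a row does not reach is not made up. A row lasts 1/10 s, in which the tool goes at most 50 mm and 8.59 degrees, less where a joint would pass 70% of its speed; a pose out of reach is approached as far as the arm can. A call with a gripper value outside its range is refused whole. "jaw" is the closure in counts, from 0 (fully open) to 255 (shut), set as the call begins (left out, the last holds). The fingers move at their own pace and stop on an object; the grip force is fixed at half the most. Time passes only in rows, so rows that do not move let the fingers close. It gives the time, the measured TCP pose, the force and the opening at its end, in the units of the state.
- status.get_obs(): the state, without advancing time (a new reading comes with each control period).
- viewer.capture(name): name is "side" or "top"; returns the picture (420x560x3 uint8, red, green, blue); there is no depth.
- viewer.camera_params(name): a dict with "fov_y" (degrees; the focal length in pixels is half the picture's height over the tangent of half this angle, whatever the lens; pixels are square), "cx", "cy" (the principal point, pixels), "rvec" (rotation vector, rad) and "tvec" (3), from world to camera coordinates, as OpenCV has them. Camera axes: x right, y down, z forward; pixel columns grow to the right and rows downward; lengths in mm; the calibration is good to about 2 mm. A picture is of the moment at which its call begins. camera_params takes no time and is no camera call.
- ticket.close_job(): hands the job in, once; it reports no verdict.
The state is a dict: "time": time; "joint_positions": joint angles; "dq": joint speeds; "tau": joint torques, N m; "tool_pos": TCP position; "tcp_rot": TCP orientation; "contact_force": force on the tool from outside, world axes, zero at the start; "moment": the same for the moment, N m; "grip_width": finger opening in mm.
Only numpy, scipy, OpenCV 4.12 (cv2) and the standard library are available. Lean on these libraries where they do the work, as an engineer would, in place of code of your own. Each camera call takes 0.05 s, during which the arm holds its last target.

### The job

A spice jar has been left standing on the cover of the splash-proof switch box: keep it upright and stand it on the round cork mat, wholly on the mat, beside the two jars already there. Then swing the cover well open, switch off the cooker's wide rocker by pressing its edge farther from the hinge fully down, leaving the two narrow rockers (fridge and freezer) on, and lower the cover until it is fully shut. Do not push aside or knock over the other things standing about.

Things in the scene. Friction and masses are not known exactly. Their poses are not given: they have to be found in the camera images.
- switch_box: White appliance switch box screwed to the worktop, 130 (x) x 236 (y) x 72 mm high without its cover. Origin: centre of its underside, on the worktop. Its x axis points from the lip side to the hinge side of the cover, y along the hinge, z up. Inside the rim (6 mm thick, top 72 mm high) is a 22 mm deep well with three switch bays side by side along y, 66 mm apart; which bay holds the wide rocker varies.
- cover_hinge (a point): Hinge line of the cover, middle: 66 mm along the box's +x from its origin, 72 mm above the worktop; the hinge axis lies along the box's y.
- cover_lip (a point): Middle of the front lower edge of the cover's finger lip, fixed to the cover and moving with it; 166 mm from the hinge line, 72 mm above the worktop when shut. The cover is a grey frame with a clear window, 134 x 238 mm and 8 mm thick (its underside lies in the plane through the hinge line); the lip continues it forward as a 150 mm wide (along the hinge), 8 mm thick tab which overhangs the box front by about 35 mm with open space beneath down to the worktop.
- cover (a joint): Opening angle of the splash cover in rad: 0 = shut on the rim, grows as the lip rises, stop at 1.75. Stiff friction hinge: the cover stays at whatever angle it is left (about 2 to 3 N at the lip moves it).
- wide_switch (a point): Centre of the top face of the wide rocker (the cooker's) when level: black paddle 50 mm wide (along the hinge) and 56 mm long (across), 65 mm above the worktop, 6 mm nearer the lip than the middle of the box. Axes as the box.
- wide_rocker (a joint): Tilt of the wide rocker in rad: +0.22 = on (edge at the hinge side down, edge at the lip side raised about 6 mm), -0.22 = off (edge at the lip side down). It pivots about its middle with stiff friction and stays where it is left; pressing it near its edge takes about 4 N, with solid stops at both ends.
- narrow_a_switch (a point): Centre of the top face of a narrow rocker: black paddle 22 mm wide (along the hinge), 56 mm long, same height and action as the wide one. To be left on.
- narrow_a_rocker (a joint): Tilt of that narrow rocker in rad: +0.22 = on, -0.22 = off.
- narrow_b_switch (a point): Centre of the top face of the other narrow rocker, same size. To be left on.
- narrow_b_rocker (a joint): Tilt of the other narrow rocker in rad: +0.22 = on, -0.22 = off.
- parked_jar_mid (a point): Centre (half-way up) of the spice jar that stands on the cover: round glass jar with green cap, 46 mm diameter, 106 mm high, 0.11 kg. Its z axis points up. The cover's top face is 80 mm above the worktop.
- cork_mat: Round brown cork mat, 208 mm diameter, 14 mm thick, fixed to the worktop. Origin: centre of its underside.
- mat_jar_mid (a point): Centre (half-way up) of a like spice jar, 46 mm diameter, 106 mm high, standing on the cork mat. Bystander.
- mat_mustard_mid (a point): Centre (half-way up) of a squat jar with green lid, 68 mm diameter, 84 mm high, standing on the cork mat. Bystander.
- mug_mid (a point): Middle of a cream mug, 83 mm diameter, 117 mm with its handle, 94 mm high. Bystander.
- honey_mid (a point): Centre (half-way up) of a jar with grey lid, 71 mm diameter, 110 mm high, standing in front of one end of the switch box. Bystander.
- coffee_maker: Black coffee maker standing fixed behind the mat and to the left of the switch box, 275 (x) x 206 (y) x 354 mm high; origin at the centre of its underside. The arm has to pass in front of it.
- jar_ring_mid (a point): Centre of a flat steel jar ring, 86 mm diameter, 14 mm high, lying in front of the other end of the switch box. Bystander.
Not all that is in view belongs to the job. What is shaped like the part that bears parked_jar_mid but yellow is not meant.

How it is judged:
By the outcome, as a careful person would: the job done as asked, in the order asked, and still so for the second after the job is handed in, with the robot touching nothing.
It also fails if it takes over 69 s, if anything falls off the work surface, if the arm or the gripper's body presses on something with over 40 N, if the wrist force passes 120 N, or if a joint passes its speed limit or range.

## Working session

There is one attempt and no reset: what is moved stays moved. The work goes in short steps, Python scripts to look and compute and a tool call to move; the robot and the scene stay as the last step left them, time stands still between calls to the robot, and variables do not carry over. Pictures are saved under pics/ and viewed, and the job is handed in when it is done.

Besides the shell and the picture viewer there is one more tool, called after "Call:" as name([rows], argument=value, ...), one row to a line, values as JSON. play_rows: Moves the arm, as the interface text tells. Its arguments: {"type":"object","properties":{"commands":{"type":"array"},"jaw":{"type":"number"}},"required":["commands"]}

```bash
mkdir -p pics; ls
python3 - <<'E'
from plant import status, viewer
import cv2
print(status.get_obs())
for n in ("side","top"):
    im=viewer.capture(n); cv2.imwrite(f"pics/{n}0.png",im[:,:,::-1]); print(viewer.camera_params(n))
E
```

```text
pics
{'time': 0.0, 'joint_positions': array([-1.47798083e+00,  3.42739913e-01,  1.52502302e+00, -1.41021489e-05,
        1.27538729e+00, -1.46006167e-01]), 'dq': array([-0.00114251, -0.00026712,  0.001803  ,  0.00026692,  0.00149295,
        0.00206336]), 'tau': array([ 3.33389020e-03, -4.31236267e+01, -2.44220316e+01,  7.21962657e-02,
        5.60846622e-02, -1.17844197e-04]), 'tool_pos': array([ 124.19708602, -509.96150432,  404.0337264 ]), 'tcp_rot': array([-3.14004969e+00, -2.13267467e-04,  2.38825611e-01]), 'contact_force': array([-0.33369544,  0.35396977,  1.05729658]), 'moment': array([-0.04444695, -0.02026873, -0.00126171]), 'grip_width': 91.80318052340421}
{'fov_y': 45.733172532610325, 'cx': 281.66357195881426, 'cy': 210.09340104924803, 'rvec': array([ 0.66645382, -2.30480932,  1.52686717]), 'tvec': array([ 519.78561596,  216.14251848, 1023.31651431])}
{'fov_y': 45.976970062931066, 'cx': 284.3847997054594, 'cy': 209.10683713661925, 'rvec': array([ 1.76239042, -1.93537946,  0.66782015]), 'tvec': array([  86.53836773,  513.13406673, 1241.9414619 ])}
```

View pics/side0.png

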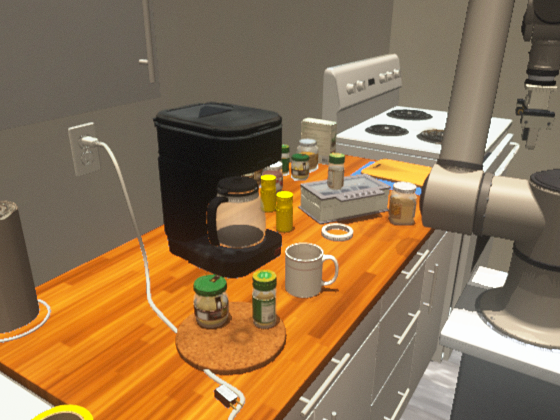

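View pics/top0.png

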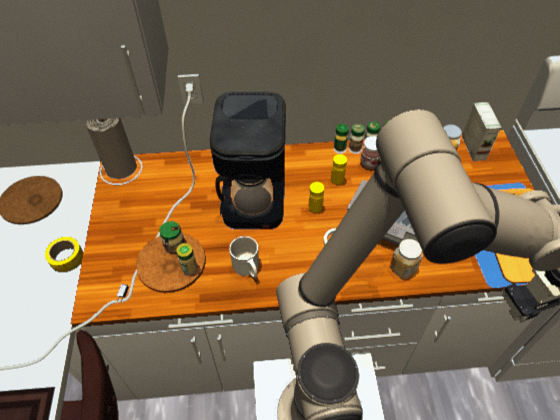

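```bash
cat > h.py <<'E'
import numpy as np, cv2
from plant import status, viewer
def cam(n):
    p=viewer.camera_params(n); f=210/np.tan(np.radians(p['fov_y'])/2)
    return np.array([[f,0,p['cx']],[0,f,p['cy']],[0,0,1]]),np.array(p['rvec']),np.array(p['tvec'])
def proj(n,P):
    K,r,t=cam(n); return cv2.projectPoints(np.array(P,float).reshape(-1,1,3),r,t,K,None)[0].reshape(-1,2)
def ray(n,uv,z):
    K,r,t=cam(n); R=cv2.Rodrigues(r)[0]; c=-R.T@t
    out=[]
    for u,v in np.array(uv,float).reshape(-1,2):
        d=R.T@np.linalg.solve(K,[u,v,1]); out.append(c+d*(z-c[2])/d[2])
    return np.array(out)
def tri(uv1,uv2):
    A=[];b=[]
    for n,uv in (("side",uv1),("top",uv2)):
        K,r,t=cam(n);R=cv2.Rodrigues(r)[0];c=-R.T@t;d=R.T@np.linalg.solve(K,[*uv,1]);d/=np.linalg.norm(d)
        M=np.eye(3)-np.outer(d,d);A.append(M);b.append(M@c)
    return np.linalg.lstsq(np.vstack(A),np.hstack(b),rcond=None)[0]
def crop(im,x0,y0,x1,y1,s,name):
    c=cv2.resize(im[y0:y1,x0:x1],None,fx=s,fy=s,interpolation=cv2.INTER_CUBIC)
    for x in range((x0+9)//10*10,x1,10):
        X=int((x+.5-x0)*s); cv2.line(c,(X,0),(X,6 if x%50 else 14),(255,0,255),1)
        if x%20==0: cv2.putText(c,str(x),(X,24),0,.35,(255,0,255),1)
    for y in range((y0+9)//10*10,y1,10):
        Y=int((y+.5-y0)*s); cv2.line(c,(0,Y),(6,Y),(255,0,255),1)
        if y%20==0: cv2.putText(c,str(y),(8,Y+4),0,.35,(255,0,255),1)
    cv2.imwrite(name,c)
E
python3 - <<'E'
from h import *
for n in("side","top"):
    K,r,t=cam(n);R=cv2.Rodrigues(r)[0];print(n,-R.T@t)
s=cv2.imread("pics/side0.png");t=cv2.imread("pics/top0.png")
crop(s,290,130,430,250,5,"pics/s_box.png")
crop(s,165,230,345,370,4,"pics/s_mat.png")
crop(t,130,210,270,300,5,"pics/t_mat.png")
E
```

```text
side [  -7.78257167 1004.51445496  595.78645895]
top [-349.72870754  122.44627959 1294.56973318]
```

View pics/s_box.png

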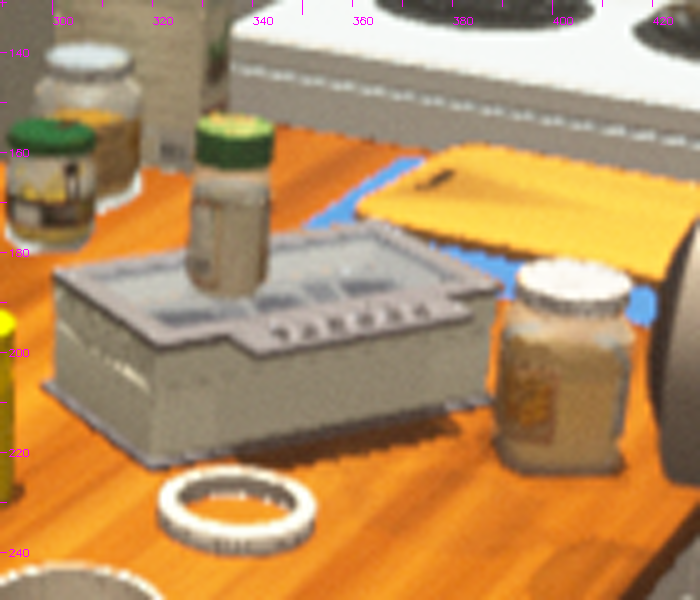

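View pics/s_mat.png

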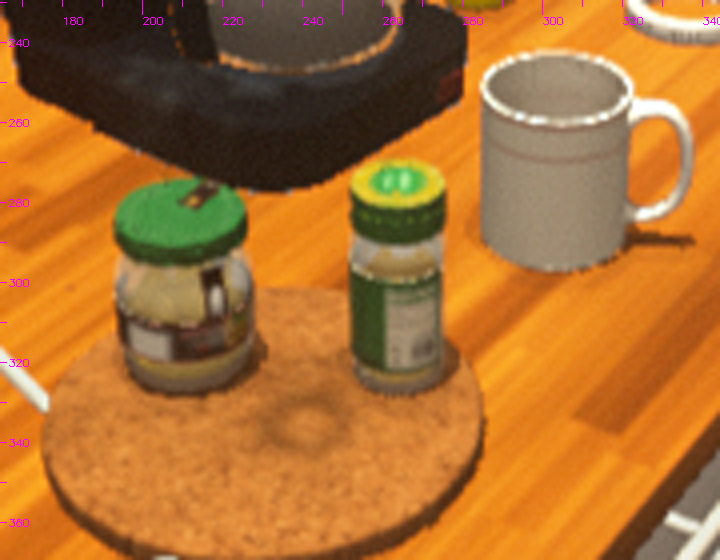

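View pics/t_mat.png

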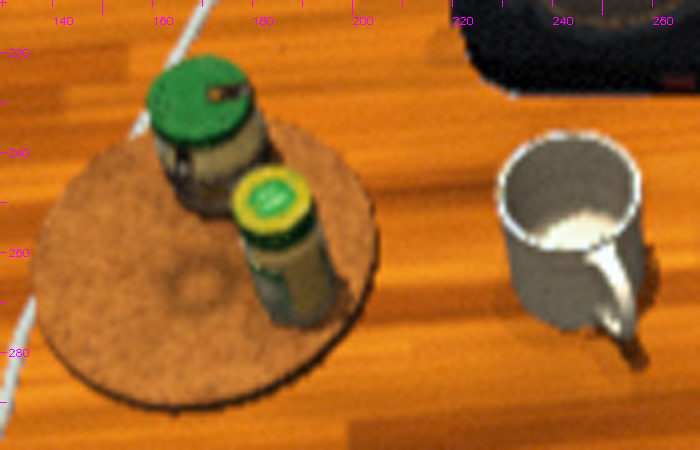

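Run:
```python
from h import *
np.set_printoptions(precision=1,suppress=True)
c=ray("side",[(298,184),(320.3,198.5),(386.5,187),(363,174)],78)
print("cover corners",c)
print("lip",ray("side",[(342,200.8),(383.5,192.5)],76))
print("box bottom",ray("side",[(297.5,206),(320.5,222.5)],0))
print("jar bottom c",ray("side",[(334.5,184.5)],80),"cap",ray("side",[(333.8,154.5)],186))
print("mat s",ray("side",[(173.5,333),(285.5,333),(228,304)],14)); 
print("mat t",ray("top",[(136,262),(205,257),(168,291),(176,233)],14))
print("matjar s top",ray("side",[(261,275.5)],120),"t",ray("top",[(182,250)],120))
print("mustard s",ray("side",[(209,282)],98),"t",ray("top",[(168,229.5)],98))
print("mug s",ray("side",[(303.5,253)],94),"t",ray("top",[(243.5,247.5)],94))
print("honey s",ray("side",[(402,186)],110),"ring",ray("side",[(337,231)],10))
```

```text
cover corners [[ 696.1 -226.2   78. ]
 [ 584.  -158.2   78. ]
 [ 461.4 -348.9   78. ]
 [ 568.5 -421.4   78. ]]
lip [[ 527.3 -180.5   76. ]
 [ 453.8 -305.5   76. ]]
box bottom [[ 703.1 -238.5    0. ]
 [ 585.  -167.7    0. ]]
jar bottom c [[ 599.1 -278.    80. ]] cap [[ 587.  -237.1  186. ]]
mat s [[568.7 455.2  14. ]
 [391.1 341.8  14. ]
 [541.5 323.3  14. ]]
mat t [[484.5 492.4  14. ]
 [483.1 284.5  14. ]
 [376.  391.   14. ]
 [581.5 376.2  14. ]]
matjar s top [[447.2 339.8 120. ]] t [[443.6 335.9 120. ]]
mustard s [[537.8 382.4  98. ]] t [[535.4 383.7  98. ]]
mug s [[448.3 176.6  94. ]] t [[453.4 163.4  94. ]]
honey s [[ 398.6 -297.1  110. ]] ring [[ 510.8 -122.9   10. ]]
```

Call:
play_rows([
  {"offset": [0.035,-0.025,-0.0125],"twist": 0},
  {"offset": [0.035,-0.025,-0.0125],"twist": 0},
  {"offset": [0.035,-0.025,-0.0125],"twist": 0},
  {"offset": [0.035,-0.025,-0.0125],"twist": 0},
  {"offset": [0.035,-0.025,-0.0125],"twist": 0},
])

```text
time: 0.6
tool_pos: [265.4, -345.8, 467.5]
tcp_rot: [-3.141, -0.0, 0.238]
contact_force: [1.5, -0.2, -0.2]
grip_width: 91.7
```

Call:
play_rows([
  {"offset": [0.035,-0.025,-0.0125],"twist": 0},
  {"offset": [0.035,-0.025,-0.0125],"twist": 0},
  {"offset": [0.035,-0.025,-0.0125],"twist": 0},
  {"offset": [0.014,-0.042,0],"twist": 0},
  {"offset": [0.014,-0.042,0],"twist": 0},
])

```text
time: 1.1
tool_pos: [356.6, -159.7, 504.5]
tcp_rot: [-3.141, 0.0, 0.239]
contact_force: [0.3, -0.3, -0.9]
grip_width: 92.1
```

Call:
play_rows([
  {"offset": [0.014,-0.042,0],"twist": 0},
  {"offset": [0.014,-0.042,0],"twist": 0},
  {"offset": [0.014,-0.042,0],"twist": 0},
  {"offset": [0.014,-0.042,0],"twist": 0},
  {"offset": [0.014,-0.042,0],"twist": 0},
])

```text
time: 1.6
tool_pos: [374.2, 61.1, 504.6]
tcp_rot: [3.141, 0.0, 0.239]
contact_force: [1.7, -0.3, -0.0]
grip_width: 91.9
```

Run:
```python
from h import *
t=viewer.capture("top")[:,:,::-1].copy(); cv2.imwrite("pics/top1.png",t)
crop(t,300,110,460,290,4,"pics/t_box.png"); print(status.get_obs()['tool_pos'],status.get_obs()['tcp_rot'],status.get_obs()['time'])
```

```text
[373.92080299  66.14772116 504.64362346] [-3.13749704e+00 -1.13465275e-03  2.43842539e-01] 1.65
```

View pics/t_box.png

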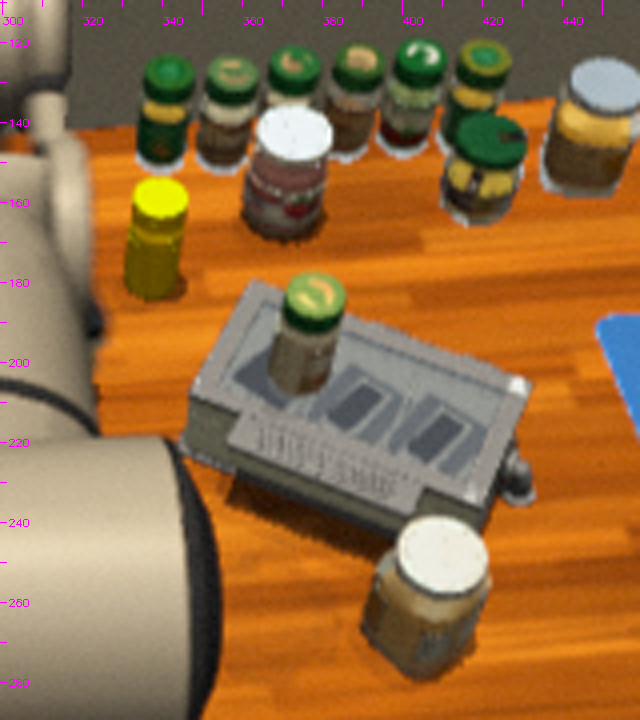

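View pics/top1.png

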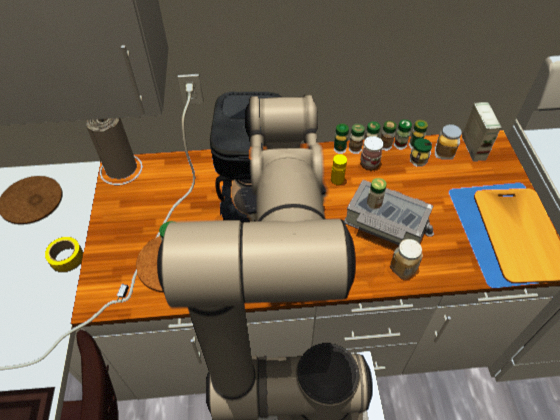

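Run:
```python
from h import *
np.set_printoptions(precision=1,suppress=True)
c=ray("top",[(362.5,180.5),(348,207),(417.5,235),(431.5,205.5)],80)
print("cover corners",c,c.mean(0))
print("lip",ray("top",[(356.5,220.5),(399.5,238)],76))
print("jar cap",ray("top",[(377.7,182)],186),"base",ray("top",[(374.5,204.5)],80))
print("tri cap",tri((333.8,154),(377.7,182)),"tri base",tri((334.5,184.5),(374.5,204.5)))
for s,t in (((298,184),(362.5,180.5)),((320.3,198.5),(348,207)),((386.5,187),(417.5,235)),((363,174),(431.5,205.5))): print(tri(s,t))
print("honey",ray("top",[(410,247.5)],110)," rockers",ray("top",[(389,211),(408.5,218.5),(365,203)],65))
print("yellow",ray("top",[(339,159)],106))
print("back jars",ray("top",[(342,131),(370,144),(420,144)],106))
```

```text
cover corners [[ 688.2 -233.8   80. ]
 [ 583.8 -167.7   80. ]
 [ 459.2 -356.4   80. ]
 [ 565.5 -429.3   80. ]] [ 574.2 -296.8   80. ]
lip [[ 532.4 -185.5   76. ]
 [ 456.1 -301.6   76. ]]
jar cap [[ 587.6 -246.5  186. ]] base [[ 586.  -252.2   80. ]]
tri cap [ 591.1 -247.4  183.5] tri base [ 582.6 -249.2   89.9]
[ 698.9 -236.    72.2]
[ 589.5 -169.4   72.9]
[ 464.2 -358.9   73.8]
[ 571.9 -432.4   73.4]
honey [[ 398.4 -311.9  110. ]]  rockers [[ 567.6 -296.9   65. ]
 [ 533.  -350.6   65. ]
 [ 606.4 -228.    65. ]]
yellow [[ 766.4 -166.7  106. ]]
back jars [[ 898.  -198.8  106. ]
 [ 826.1 -282.9  106. ]
 [ 810.4 -452.1  106. ]]
```

```bash
cat >> h.py <<'E'
def b2w(p,x):
    c,s=np.cos(p[2]),np.sin(p[2]); x=np.atleast_2d(np.array(x,float))
    return np.c_[p[0]+c*x[:,0]-s*x[:,1],p[1]+s*x[:,0]+c*x[:,1],x[:,2]]
E
python3 - <<'E'
from h import *
from scipy.optimize import least_squares
np.set_printoptions(precision=2,suppress=True)
M=[(66,119,80),(-68,119,80),(-68,-119,80),(66,-119,80),(-100,75,76),(-100,-75,76)]
S=[(298,184),(320.3,198.5),(386.5,187),(363,174),(342,200.8),(383.5,192.5)]
T=[(362.5,180.5),(348,207),(417.5,235),(431.5,205.5),(356.5,220.5),(399.5,238)]
f=lambda p:(np.r_[proj("side",b2w(p,M))-S,proj("top",b2w(p,M))-T]).ravel()
r=least_squares(f,[576,-297,-.57],loss='soft_l1');print(r.x);print(f(r.x).reshape(-1,2))
p=r.x
s=cv2.imread("pics/side0.png");t=cv2.imread("pics/top1.png")
for im,n in((s,"side"),(t,"top")):
    big=cv2.resize(im,None,fx=5,fy=5,interpolation=cv2.INTER_CUBIC)
    poly=[(66,119,80),(-68,119,80),(-68,75,80),(-100,75,80),(-100,-75,80),(-68,-75,80),(-68,-119,80),(66,-119,80)]
    for P,c in((poly,(0,0,255)),([(65,118,0),(-65,118,0),(-65,-118,0),(65,-118,0)],(255,0,0))):
        q=((proj(n,b2w(p,P))+.5)*5).astype(int); cv2.polylines(big,[q],True,c,1)
    x0,y0=(285,140) if n=="side" else (330,150)
    cv2.imwrite(f"pics/fit_{n}.png",big[y0*5:(y0+100)*5,x0*5:(x0+130)*5])
E
```

```text
[ 577.85 -294.69   -0.56]
[[ 0.21 -0.97]
 [ 0.03 -0.6 ]
 [ 2.73 -1.33]
 [ 0.68 -1.46]
 [-2.31 -0.15]
 [ 0.08  0.1 ]
 [-1.9  -1.95]
 [-3.13  0.25]
 [ 1.09  0.57]
 [-0.01 -1.2 ]
 [-2.49 -0.03]
 [ 1.31  0.71]]
```

View pics/fit_side.png

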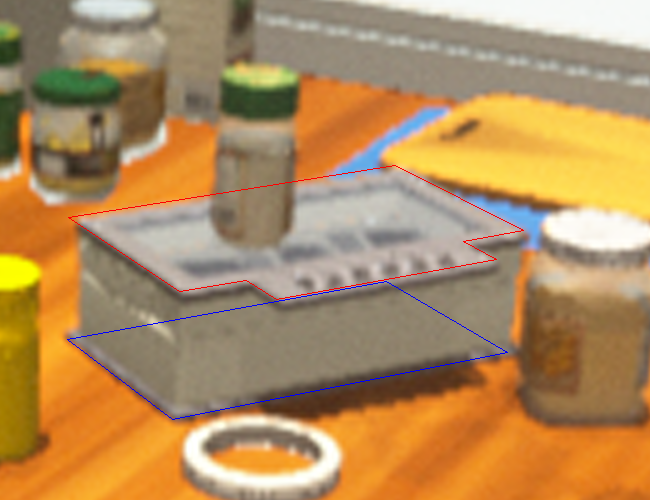

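View pics/fit_top.png

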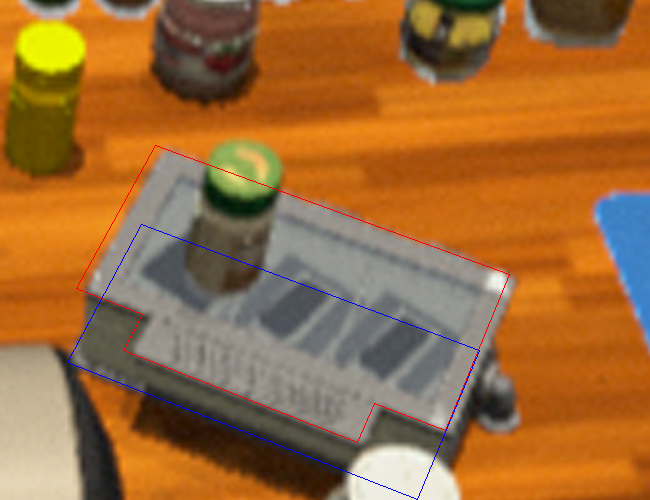

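Call:
play_rows([
  {"offset": [0.0147,0.0395,0.0105],"twist": 0},
  {"offset": [0.0147,0.0395,0.0105],"twist": 0},
  {"offset": [0.0147,0.0395,0.0105],"twist": 0},
  {"offset": [0.0147,0.0395,0.0105],"twist": 0},
  {"offset": [0.0147,0.0395,0.0105],"twist": 0},
])

```text
time: 2.15
tool_pos: [493.4, -116.7, 451.4]
tcp_rot: [-3.141, 0.0, 0.239]
contact_force: [0.6, 0.6, 0.1]
grip_width: 91.9
```

Call:
play_rows([
  {"offset": [0.0147,0.0395,0.0105],"twist": 0},
  {"offset": [0.0147,0.0395,0.0105],"twist": 0},
  {"offset": [0.0147,0.0395,0.0105],"twist": 0},
  {"offset": [0.0147,0.0395,0.0105],"twist": 0},
  {"offset": [0,0,0],"twist": 0},
])

```text
time: 2.65
tool_pos: [588.5, -259.1, 405.5]
tcp_rot: [-3.139, 0.004, 0.235]
contact_force: [-0.9, 0.5, 0.0]
grip_width: 91.5
```

Run:
```python
from h import *
o=status.get_obs();print(o['tool_pos'],o['tcp_rot'],o['time'],o['joint_positions'])
s=viewer.capture("side")[:,:,::-1].copy();cv2.imwrite("pics/side2.png",s); crop(s,290,90,430,230,5,"pics/s2.png")
```

```text
[ 588.48872725 -259.05441053  405.45528152] [-3.1388851   0.00424844  0.23534533] 2.65 [-5.33557995e-01  5.65671607e-01  1.16058389e+00 -1.01980651e-03
  1.42027317e+00  8.02054171e-01]
```

View pics/s2.png

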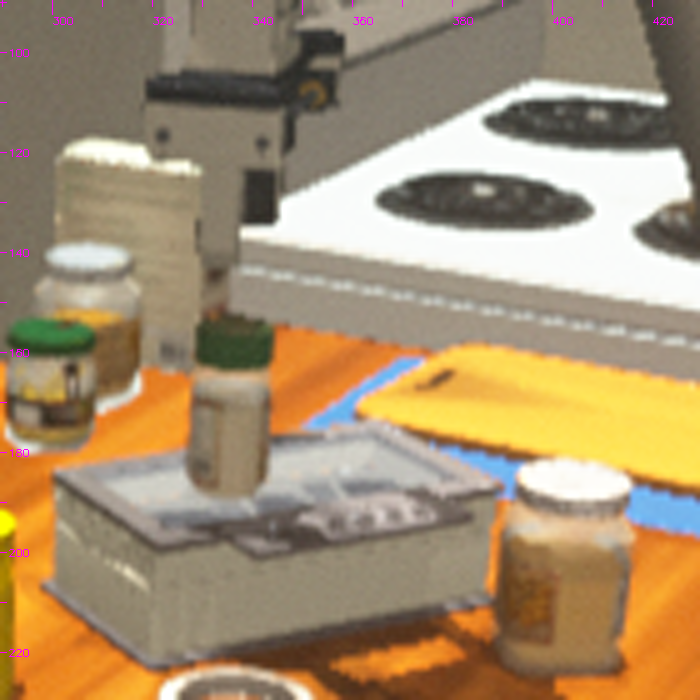

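Run:
```python
from h import *
print(proj("side",[(588.5,-259,227),(588.5-.235*55,-259+.97*55,227),(587,-248,186),(587,-248,80),(591,-248,186)]), proj("top",[(587,-248,186),(587,-248,80)]))
```

```text
[[337.45959883 138.72831133]
 [333.1546577  143.59525656]
 [335.49165529 153.58514626]
 [333.66887127 188.21230053]
 [334.23714165 153.36359949]] [[378.23180011 182.11261756]
 [373.11795222 204.35286703]]
```

Call:
play_rows([
  {"offset": [0.002,-0.011,0.0],"twist": 0},
  {"offset": [0,0,0.03],"twist": 0},
  {"offset": [0,0,0.03],"twist": 0},
  {"offset": [0,0,0.025],"twist": 0},
  {"offset": [0,0,0.01],"twist": 0},
])

```text
time: 3.2
tool_pos: [585.8, -241.4, 314.0]
tcp_rot: [-3.139, 0.002, 0.241]
contact_force: [0.2, 0.6, 0.2]
grip_width: 91.8
```

Run:
```python
from h import *
o=status.get_obs();print(o['tool_pos'],o['contact_force'])
s=viewer.capture("side")[:,:,::-1].copy();crop(s,290,90,430,230,5,"pics/s3.png")
s=viewer.capture("top")[:,:,::-1].copy();cv2.imwrite("pics/t3.png",s)
```

```text
[ 585.7861053  -241.37873677  313.99628142] [0.15754291 0.57906323 0.16521518]
```

View pics/s3.png

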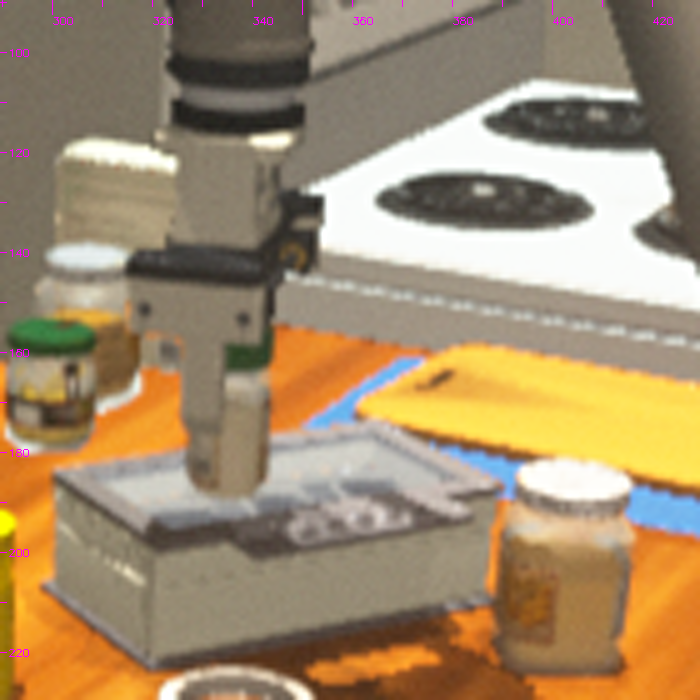

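Run:
```python
from h import *
o=status.get_obs();print(o['tool_pos'],o['time'],o['tcp_rot'])
# near finger centre & expected
p=o['tool_pos']
print(proj("side",[(p[0]-.24*(55),p[1]+.97*55,p[2]-178),(587,-248,135)]))
```

```text
[ 586.25232117 -242.21612113  315.06347793] 3.3 [-3.14039075e+00  1.15148973e-03  2.40094452e-01]
[[329.70772494 176.29438483]
 [334.60159529 170.49348243]]
```

View pics/t3.png

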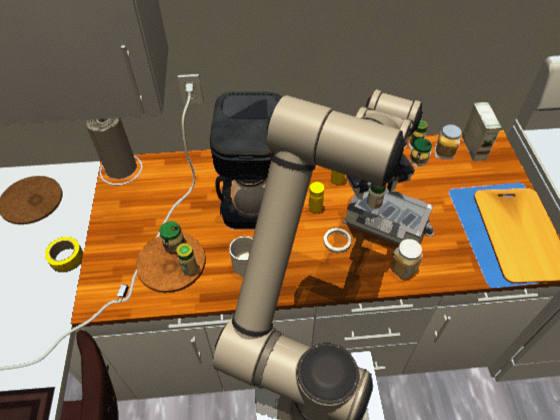

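Call:
play_rows([
  {"offset": [-0.001,0.005,0.005],"twist": 0},
  {"offset": [0,0,0],"twist": 0},
])

```text
time: 3.5
tool_pos: [587.0, -249.2, 311.4]
tcp_rot: [3.14, -0.001, 0.239]
contact_force: [0.8, -0.0, 0.6]
grip_width: 91.6
```

Call:
play_rows([
  {"offset": [0,0,0],"twist": 0},
  {"offset": [0,0,0],"twist": 0},
  {"offset": [0,0,0],"twist": 0},
  {"offset": [0,0,0],"twist": 0},
  {"offset": [0,0,0],"twist": 0},
], jaw=255)

```text
time: 4.0
tool_pos: [586.8, -248.8, 310.3]
tcp_rot: [3.142, 0.0, 0.239]
contact_force: [-0.6, 0.4, -0.7]
grip_width: 56.5
```

Call:
play_rows([
  {"offset": [0,0,0],"twist": 0},
  {"offset": [0,0,0],"twist": 0},
  {"offset": [0,0,0],"twist": 0},
])

```text
time: 4.3
tool_pos: [586.8, -248.7, 310.2]
tcp_rot: [-3.142, 0.0, 0.239]
contact_force: [-0.0, 0.2, -0.1]
grip_width: 45.4
```

Call:
play_rows([
  {"offset": [0,0,-0.01],"twist": 0},
  {"offset": [0,0,-0.03],"twist": 0},
  {"offset": [0,0,-0.035],"twist": 0},
  {"offset": [0,0,-0.035],"twist": 0},
  {"offset": [-0.0028,-0.02,0],"twist": 0},
])

```text
time: 4.8
tool_pos: [579.9, -231.7, 426.4]
tcp_rot: [3.133, -0.008, 0.237]
contact_force: [0.3, -0.2, -1.2]
grip_width: 44.7
```

Call:
play_rows([
  {"offset": [-0.0058,-0.0425,0],"twist": 0},
  {"offset": [-0.0058,-0.0425,0],"twist": 0},
  {"offset": [-0.0058,-0.0425,0],"twist": 0},
  {"offset": [-0.0058,-0.0425,0],"twist": 0},
  {"offset": [-0.0058,-0.0425,0],"twist": 0},
])

```text
time: 5.3
tool_pos: [499.9, -29.0, 420.9]
tcp_rot: [3.141, -0.001, 0.238]
contact_force: [0.7, 0.3, -1.1]
grip_width: 45.3
```

Call:
play_rows([
  {"offset": [-0.0058,-0.0425,0],"twist": 0},
  {"offset": [-0.0058,-0.0425,0],"twist": 0},
  {"offset": [-0.0058,-0.0425,0],"twist": 0},
  {"offset": [-0.0058,-0.0425,0],"twist": 0},
  {"offset": [-0.003,-0.0225,0],"twist": 0},
])

```text
time: 5.8
tool_pos: [428.4, 152.7, 421.1]
tcp_rot: [-3.141, -0.001, 0.241]
contact_force: [0.1, -0.6, -0.3]
grip_width: 45.0
```

Call:
play_rows([
  {"offset": [0.0133,-0.044,0],"twist": 0},
  {"offset": [0.0133,-0.044,0],"twist": 0},
  {"offset": [0.0133,-0.044,0],"twist": 0},
  {"offset": [0.0133,-0.044,0],"twist": 0},
  {"offset": [0.0133,-0.044,0],"twist": 0},
])

```text
time: 6.3
tool_pos: [442.2, 381.8, 420.9]
tcp_rot: [-3.142, -0.001, 0.239]
contact_force: [1.3, -0.5, -1.1]
grip_width: 44.6
```

Call:
play_rows([
  {"offset": [0.0133,-0.044,0],"twist": -4},
  {"offset": [0,0,0],"twist": -8},
  {"offset": [0,0,0],"twist": -8},
  {"offset": [0,0,0],"twist": -8},
  {"offset": [0,0,0],"twist": -8},
])

```text
time: 6.8
tool_pos: [444.9, 426.0, 420.6]
tcp_rot: [3.141, -0.0, 0.873]
contact_force: [-0.4, -0.9, -0.6]
grip_width: 44.6
```

Call:
play_rows([
  {"offset": [0,0,0],"twist": -8},
  {"offset": [0,0,0],"twist": -8},
  {"offset": [0,0,0],"twist": -8},
  {"offset": [0,0,0],"twist": -8},
  {"offset": [0,0,0],"twist": -8},
])

```text
time: 7.3
tool_pos: [445.0, 425.8, 420.8]
tcp_rot: [3.141, -0.0, 1.571]
contact_force: [0.4, -0.7, -0.9]
grip_width: 45.0
```

Call:
play_rows([
  {"offset": [0,0,0],"twist": -8},
  {"offset": [0,0,0],"twist": -8},
  {"offset": [0,0,0],"twist": -8},
  {"offset": [0,0,0],"twist": -8},
  {"offset": [0,0,0],"twist": 0},
])

```text
time: 7.8
tool_pos: [445.0, 425.8, 420.7]
tcp_rot: [3.141, 0.0, 2.125]
contact_force: [-0.8, 0.4, -1.6]
grip_width: 44.8
```

Run:
```python
from h import *
o=status.get_obs();print(o['tool_pos'],o['tcp_rot'],o['joint_positions'])
for n in("side","top"):
    s=viewer.capture(n)[:,:,::-1].copy();cv2.imwrite(f"pics/{n}4.png",s)
    crop(s,*((150,170,310,370,4) if n=="side" else (120,180,270,310,5)),f"pics/{n}4c.png")
p=status.get_obs()['tool_pos']
print("jar base now",proj("side",[(p[0],p[1],p[2]-230)]),proj("top",[(p[0],p[1],p[2]-230)]))
```

```text
[445.00146889 425.76476678 420.72508472] [3.14115117e+00 1.54438637e-04 2.12494937e+00] [ 6.38982362e-01  5.01976854e-01  1.22735614e+00 -1.93732074e-04
  1.41183284e+00  8.48599078e-02]
jar base now [[232.81081978 261.40493297]] [[144.33844749 237.80809302]]
```

View pics/side4c.png

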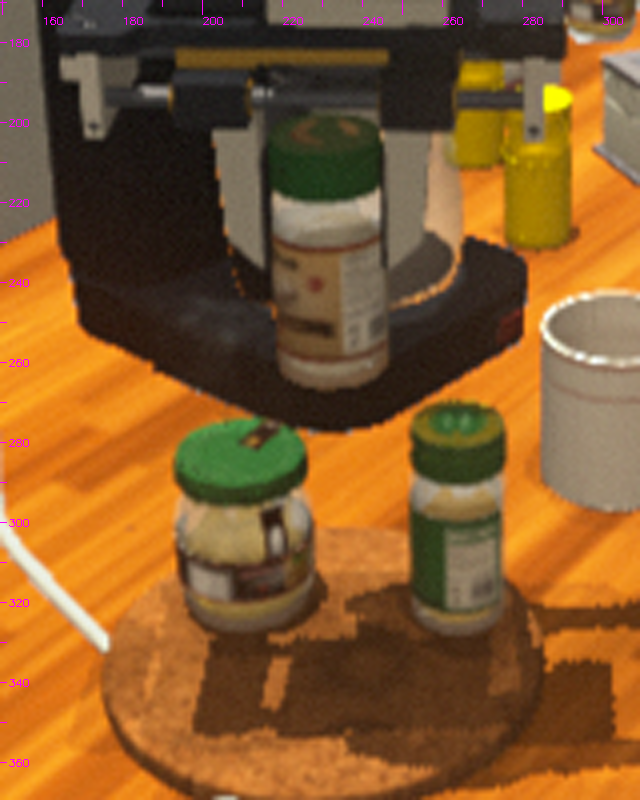

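View pics/top4.png

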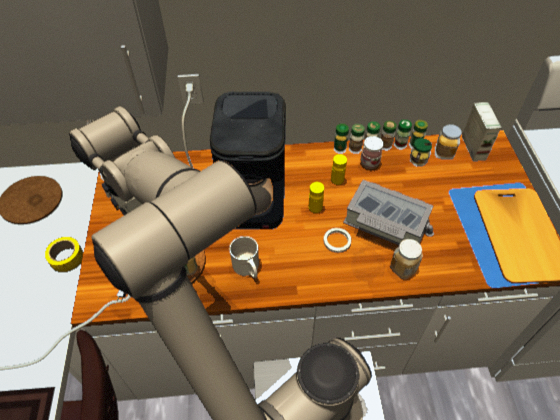

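Call:
play_rows([
  {"offset": [0,0,0.04],"twist": 0},
  {"offset": [0,0,0.04],"twist": 0},
  {"offset": [0,0,0.04],"twist": 0},
  {"offset": [0,0,0.04],"twist": 0},
  {"offset": [0,0,0.01],"twist": 0},
])

```text
time: 8.4
tool_pos: [443.9, 424.9, 245.8]
tcp_rot: [-3.133, 0.001, 2.121]
contact_force: [-0.6, -0.3, -1.2]
grip_width: 44.7
```

Call:
play_rows([
  {"offset": [0,0,0],"twist": 0},
  {"offset": [0,0,0.002],"twist": 0},
  {"offset": [0,0,0.002],"twist": 0},
  {"offset": [0,0,0.001],"twist": 0},
  {"offset": [0,0,0],"twist": 0},
])

```text
time: 8.9
tool_pos: [445.1, 425.9, 246.1]
tcp_rot: [3.14, -0.0, 2.124]
contact_force: [0.7, -0.4, -1.3]
grip_width: 44.9
```

Call:
play_rows([
  {"offset": [0,0,0.001],"twist": 0},
  {"offset": [0,0,0.001],"twist": 0},
  {"offset": [0,0,0],"twist": 0},
])

```text
time: 9.2
tool_pos: [445.1, 425.9, 244.2]
tcp_rot: [3.141, 0.0, 2.124]
contact_force: [-1.3, -1.1, 4.5]
grip_width: 44.9
```

Run:
```python
from h import *
o=status.get_obs();print(o['tool_pos'],o['contact_force'])
s=viewer.capture("side")[:,:,::-1].copy();crop(s,150,210,310,370,4,"pics/s5.png")
```

```text
[445.08866276 425.9022983  244.17573855] [-1.30316385 -1.14832389  4.52130016]
```

View pics/s5.png

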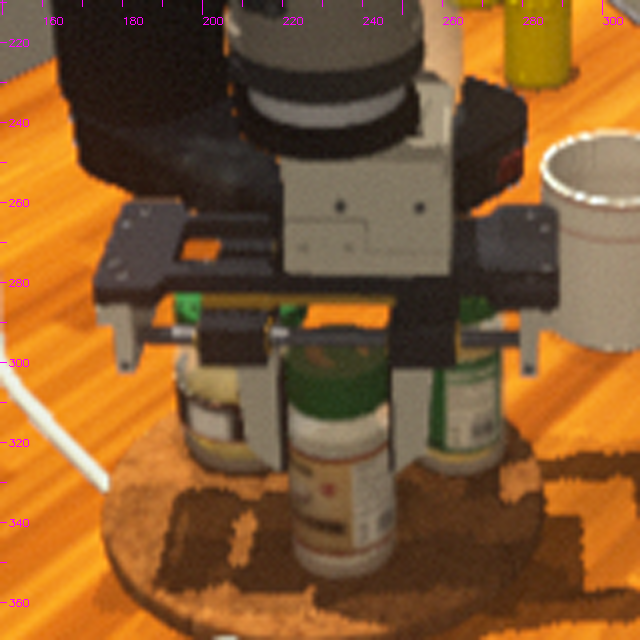

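Call:
play_rows([
  {"offset": [0,0,0],"twist": 0},
  {"offset": [0,0,0],"twist": 0},
  {"offset": [0,0,0],"twist": 0},
  {"offset": [0,0,0],"twist": 0},
  {"offset": [0,0,0],"twist": 0},
], jaw=100)

```text
time: 9.75
tool_pos: [445.0, 425.8, 243.0]
tcp_rot: [-3.141, 0.0, 2.124]
contact_force: [-0.1, -0.2, -0.4]
grip_width: 55.6
```

Call:
play_rows([
  {"offset": [0,0,-0.01],"twist": 0},
  {"offset": [0,0,-0.03],"twist": 0},
  {"offset": [0,0,-0.04],"twist": 0},
  {"offset": [0,0,-0.045],"twist": 0},
  {"offset": [0,0,-0.045],"twist": 0},
])

```text
time: 10.25
tool_pos: [444.7, 425.6, 415.6]
tcp_rot: [3.141, 0.0, 2.124]
contact_force: [1.5, 0.8, -0.1]
grip_width: 55.7
```

Call:
play_rows([
  {"offset": [0,0,0],"twist": -6.5},
  {"offset": [0,0,0],"twist": -6.5},
  {"offset": [0,0,0],"twist": -6.5},
  {"offset": [0,0,0],"twist": -6.5},
  {"offset": [-0.0211,-0.0411,0],"twist": 0},
], jaw=255)

```text
time: 10.75
tool_pos: [440.8, 382.2, 413.0]
tcp_rot: [3.14, -0.0, 2.584]
contact_force: [1.9, -0.5, 0.6]
grip_width: 20.4
```

Call:
play_rows([
  {"offset": [-0.0211,-0.0411,0],"twist": 0},
  {"offset": [-0.0211,-0.0411,0],"twist": 0},
  {"offset": [-0.0211,-0.0411,0],"twist": 0},
  {"offset": [-0.0211,-0.0411,0],"twist": 0},
  {"offset": [-0.0211,-0.0411,0],"twist": 0},
])

```text
time: 11.25
tool_pos: [419.4, 148.1, 414.0]
tcp_rot: [3.141, 0.001, 2.578]
contact_force: [0.8, -0.7, 0.7]
grip_width: 0.5
```

Call:
play_rows([
  {"offset": [-0.0302,-0.0319,0],"twist": 0},
  {"offset": [-0.0302,-0.0319,0],"twist": 0},
  {"offset": [-0.0302,-0.0319,0],"twist": 0},
  {"offset": [-0.0302,-0.0319,0],"twist": 0},
  {"offset": [-0.0302,-0.0319,0],"twist": 0},
])

```text
time: 11.75
tool_pos: [462.4, -67.5, 414.2]
tcp_rot: [3.141, 0.002, 2.577]
contact_force: [1.4, 0.1, 0.4]
grip_width: 0.2
```

Call:
play_rows([
  {"offset": [-0.0302,-0.0319,0],"twist": 0},
  {"offset": [-0.0302,-0.0319,0],"twist": 0},
  {"offset": [-0.0302,-0.0319,0],"twist": 0},
  {"offset": [0,0,0],"twist": 0},
  {"offset": [0,0,0],"twist": 0},
])

```text
time: 12.25
tool_pos: [487.7, -195.7, 413.4]
tcp_rot: [3.141, -0.0, 2.575]
contact_force: [-0.1, 0.1, 0.3]
grip_width: 0.3
```

Run:
```python
from h import *
o=status.get_obs();print(o['tool_pos'],o['tcp_rot'],o['joint_positions'],o['contact_force'],o['grip_width'])
for n in("side","top"):
    s=viewer.capture(n)[:,:,::-1].copy();cv2.imwrite(f"pics/{n}6.png",s)
```

```text
[ 487.67960849 -195.70688771  413.41433366] [ 3.14135466e+00 -2.66094232e-04  2.57548866e+00] [-5.27602423e-01  3.36176717e-01  1.50802399e+00  2.57614303e-04
  1.29764869e+00 -1.53236425e+00] [-0.14466992  0.08421461  0.29283305] 0.2630656130097036
```

View pics/side6.png

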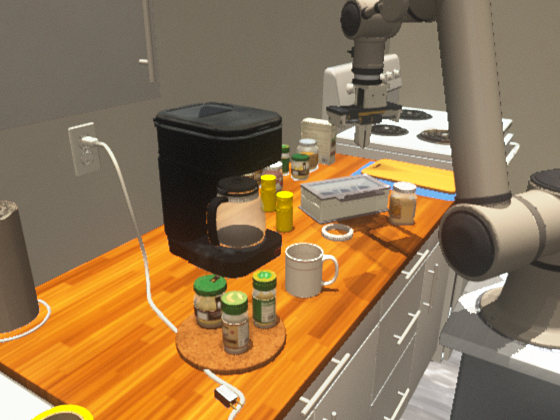

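View pics/top6.png

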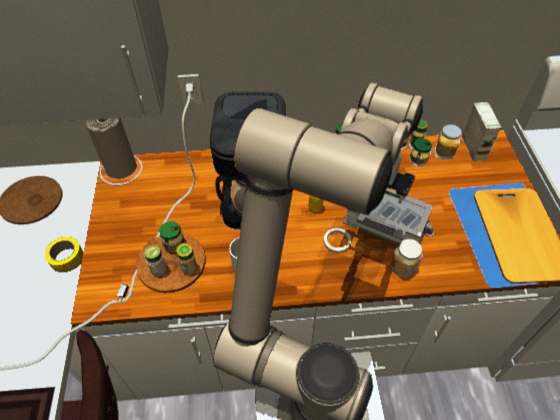

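Call:
play_rows([
  {"offset": [0,0,0.045],"twist": 0},
  {"offset": [0,0,0.045],"twist": 0},
  {"offset": [0,0,0.045],"twist": 0},
  {"offset": [0,0,0.04],"twist": 0},
  {"offset": [0,0,0],"twist": 0},
])

```text
time: 12.85
tool_pos: [486.4, -192.8, 234.2]
tcp_rot: [-3.141, -0.01, 2.579]
contact_force: [-0.1, -0.7, 0.3]
grip_width: 0.4
```

Run:
```python
from h import *
o=status.get_obs();print(o['tool_pos'],o['tcp_rot'],o['contact_force'])
s=viewer.capture("side")[:,:,::-1].copy();crop(s,290,110,430,250,5,"pics/s7.png")
p=o['tool_pos'];print(proj("side",[(p[0],p[1],p[2]-178)]))
```

```text
[ 486.3507629  -192.76862285  234.23841804] [-3.14124298 -0.0101087   2.57942855] [-0.07887727 -0.69663258  0.29884242]
[[356.86154609 209.00190779]]
```

View pics/s7.png

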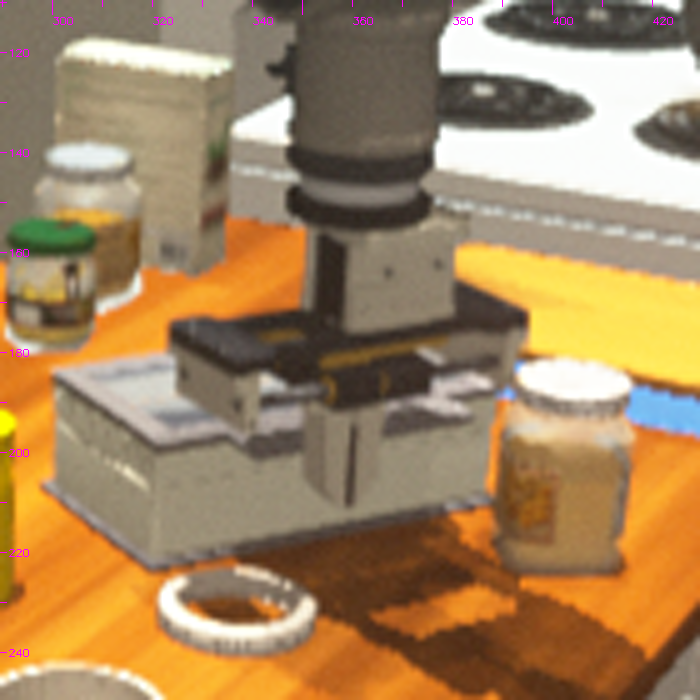

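Call:
play_rows([
  {"offset": [-0.01,0,0],"twist": 0},
  {"offset": [-0.006,0,0],"twist": 0},
  {"offset": [0,0,0],"twist": 0},
])

```text
time: 13.2
tool_pos: [502.2, -203.7, 240.4]
tcp_rot: [3.141, 0.001, 2.578]
contact_force: [-2.7, 2.5, 1.5]
grip_width: 0.4
```

Call:
play_rows([
  {"offset": [-0.003,0,0],"twist": 0},
  {"offset": [0,0,0],"twist": 0},
])

```text
time: 13.4
tool_pos: [503.1, -204.3, 240.0]
tcp_rot: [3.141, -0.004, 2.578]
contact_force: [-11.0, 7.6, 9.1]
grip_width: 0.1
```

Call:
play_rows([
  {"offset": [-0.002,0,0],"twist": 0},
  {"offset": [0,0,0],"twist": 0},
])

```text
time: 13.6
tool_pos: [503.8, -204.7, 239.9]
tcp_rot: [3.142, -0.009, 2.578]
contact_force: [-15.3, 10.2, 13.3]
grip_width: 0.3
```

Call:
play_rows([
  {"offset": [0,0,-0.004],"twist": 0},
  {"offset": [0,0,-0.004],"twist": 0},
  {"offset": [0,0,-0.004],"twist": 0},
  {"offset": [0,0,0],"twist": 0},
])

```text
time: 14.0
tool_pos: [504.1, -204.9, 250.9]
tcp_rot: [3.142, -0.008, 2.578]
contact_force: [-10.1, 7.9, 0.9]
grip_width: 0.6
```

Run:
```python
from h import *
o=status.get_obs();print(o['tool_pos'],o['tcp_rot'],o['contact_force'])
s=viewer.capture("side")[:,:,::-1].copy();crop(s,290,110,430,250,5,"pics/s8.png")
```

```text
[ 504.07451352 -204.87175425  250.90811772] [ 3.14151347 -0.00771695  2.57779792] [-10.06155804   7.87996155   0.88800856]
```

View pics/s8.png

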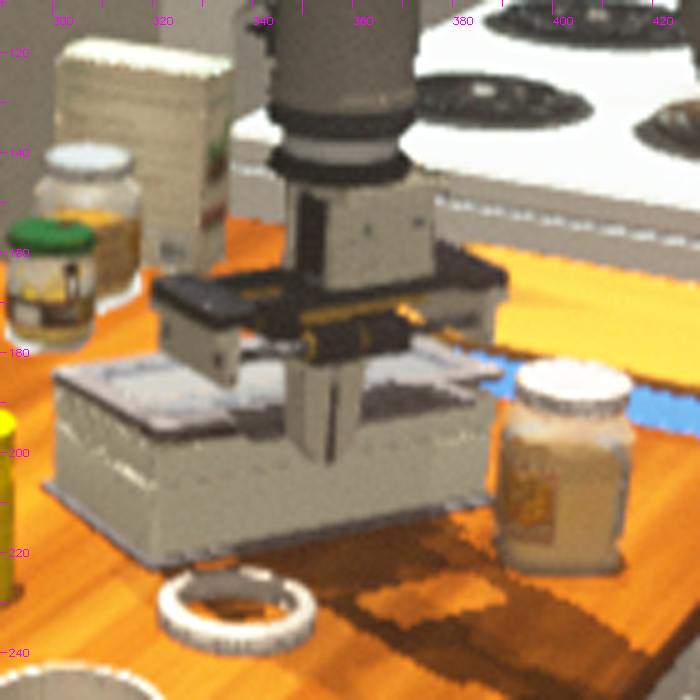

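Call:
play_rows([
  {"offset": [-0.001,0,-0.004],"twist": 0},
  {"offset": [-0.001,0,-0.004],"twist": 0},
  {"offset": [-0.001,0,-0.004],"twist": 0},
  {"offset": [-0.001,0,-0.004],"twist": 0},
])

```text
time: 14.45
tool_pos: [506.5, -206.4, 266.0]
tcp_rot: [-3.141, -0.013, 2.578]
contact_force: [-14.4, 9.6, 1.3]
grip_width: 0.4
```

Call:
play_rows([
  {"offset": [-0.001,0,-0.005],"twist": 0},
  {"offset": [-0.001,0,-0.005],"twist": 0},
  {"offset": [-0.001,0,-0.005],"twist": 0},
  {"offset": [-0.001,0,-0.005],"twist": 0},
])

```text
time: 14.85
tool_pos: [510.2, -208.7, 286.5]
tcp_rot: [-3.141, -0.011, 2.578]
contact_force: [-13.4, 8.7, 2.3]
grip_width: 0.3
```

Run:
```python
from h import *
o=status.get_obs();print(o['tool_pos'],o['tcp_rot'],o['contact_force'])
s=viewer.capture("side")[:,:,::-1].copy();crop(s,290,110,430,250,5,"pics/s9.png")
```

```text
[ 510.16049565 -208.73359873  286.49329569] [-3.14145157 -0.01106998  2.5780291 ] [-13.39369948   8.67771878   2.31271095]
```

View pics/s9.png

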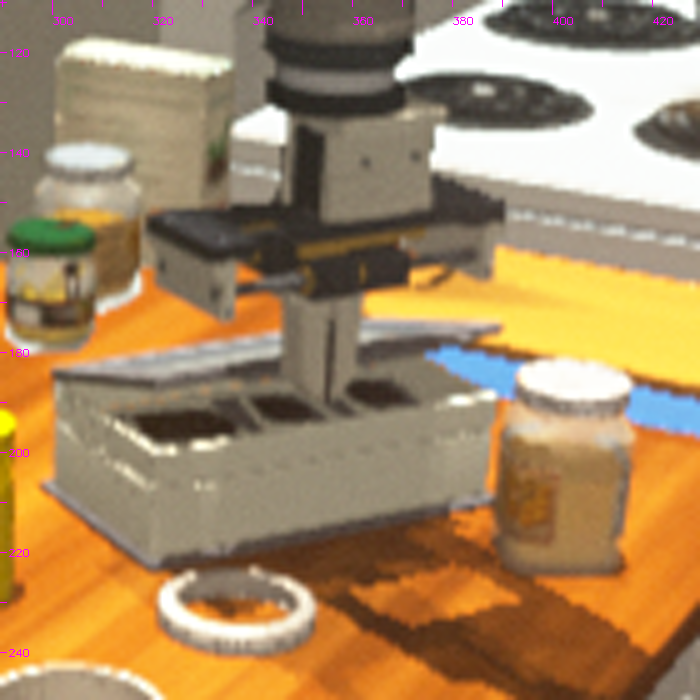

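Call:
play_rows([
  {"offset": [-0.0028,0,-0.0095],"twist": 0},
  {"offset": [-0.0034,0,-0.0094],"twist": 0},
  {"offset": [-0.004,0,-0.0091],"twist": 0},
  {"offset": [-0.0046,0,-0.0089],"twist": 0},
  {"offset": [-0.005,0,-0.0086],"twist": 0},
])

```text
time: 15.4
tool_pos: [528.2, -220.3, 333.9]
tcp_rot: [-3.141, -0.004, 2.578]
contact_force: [-7.6, 4.8, 3.8]
grip_width: 0.7
```

Call:
play_rows([
  {"offset": [-0.0056,0,-0.0083],"twist": 0},
  {"offset": [-0.006,0,-0.0079],"twist": 0},
  {"offset": [-0.0065,0,-0.0076],"twist": 0},
  {"offset": [-0.007,0,-0.0072],"twist": 0},
  {"offset": [-0.0073,0,-0.0067],"twist": 0},
])

```text
time: 15.9
tool_pos: [556.8, -238.6, 372.0]
tcp_rot: [-3.142, 0.003, 2.578]
contact_force: [-1.9, 0.6, -0.8]
grip_width: 0.3
```

Run:
```python
from h import *
o=status.get_obs();print(o['tool_pos'],o['tcp_rot'],o['contact_force'])
s=viewer.capture("side")[:,:,::-1].copy();crop(s,290,110,430,250,5,"pics/s10.png")
```

```text
[ 556.82543795 -238.63568319  372.0084794 ] [-3.14155314e+00  2.92940806e-03  2.57760616e+00] [-1.94053792  0.57082434 -0.83989533]
```

View pics/s10.png

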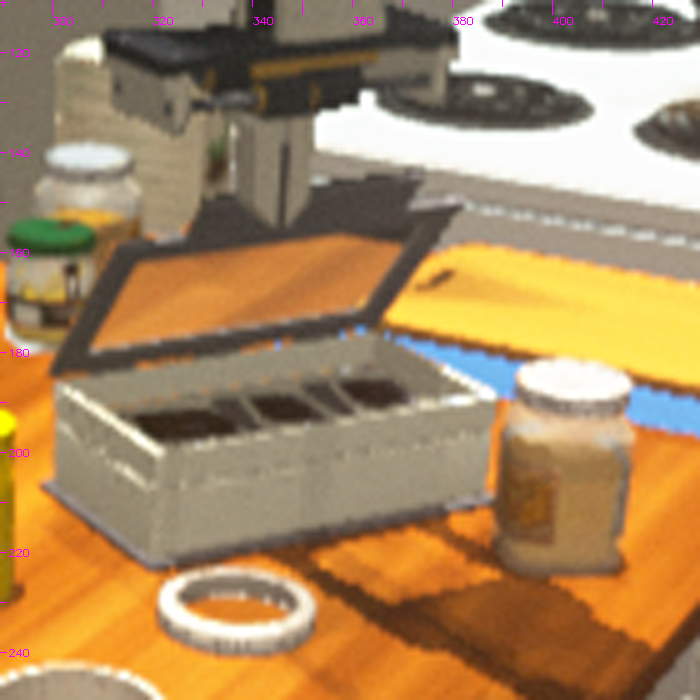

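Call:
play_rows([
  {"offset": [-0.0085,0,-0.005],"twist": 0},
  {"offset": [-0.0085,0,-0.005],"twist": 0},
  {"offset": [-0.0085,0,-0.004],"twist": 0},
  {"offset": [-0.009,0,-0.003],"twist": 0},
  {"offset": [-0.009,0,-0.002],"twist": 0},
])

```text
time: 16.45
tool_pos: [593.4, -261.7, 390.8]
tcp_rot: [-3.142, 0.003, 2.578]
contact_force: [-0.9, 0.7, 1.2]
grip_width: 0.6
```

Call:
play_rows([
  {"offset": [-0.0095,0,-0.002],"twist": 0},
  {"offset": [-0.0095,0,-0.001],"twist": 0},
  {"offset": [-0.0095,0,0],"twist": 0},
  {"offset": [-0.0095,0,0],"twist": 0},
  {"offset": [-0.0095,0,0],"twist": 0},
])

```text
time: 16.95
tool_pos: [633.7, -287.2, 393.5]
tcp_rot: [-3.142, 0.003, 2.578]
contact_force: [-1.0, 1.3, 1.7]
grip_width: 0.6
```

Run:
```python
from h import *
o=status.get_obs();print(o['tool_pos'],o['tcp_rot'],o['contact_force'])
s=viewer.capture("side")[:,:,::-1].copy();crop(s,290,90,430,230,5,"pics/s11.png")
```

```text
[ 633.65922823 -287.21048984  393.52313238] [-3.14154663e+00  2.82121341e-03  2.57758721e+00] [-1.04091805  1.29024707  1.70625431]
```

View pics/s11.png

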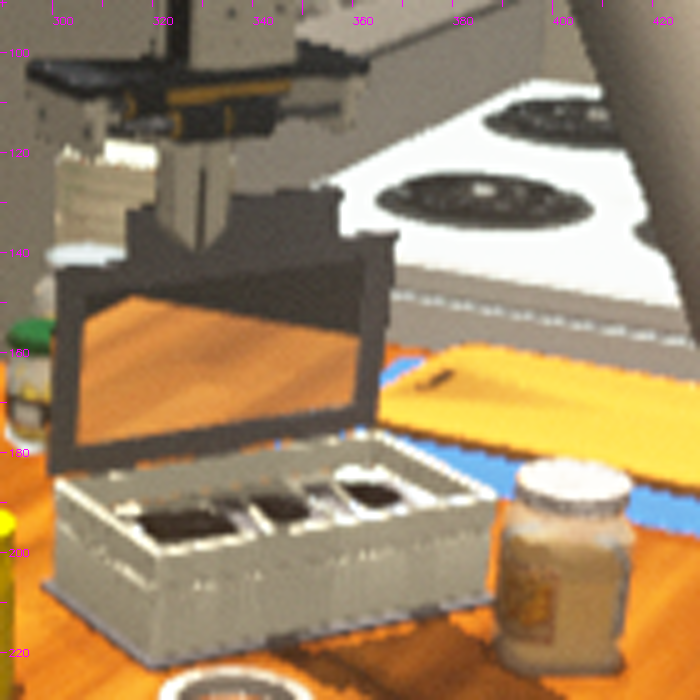

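Call:
play_rows([
  {"offset": [0.015,0,0],"twist": 0},
  {"offset": [0.03,0.01,0],"twist": 0},
  {"offset": [0.034,0.016,0],"twist": 0},
  {"offset": [0,0,0],"twist": 0},
  {"offset": [0,0,0],"twist": 0},
])

```text
time: 17.5
tool_pos: [580.4, -222.4, 393.3]
tcp_rot: [-3.142, 0.003, 2.579]
contact_force: [0.6, -0.8, -0.2]
grip_width: 0.7
```

Run:
```python
from h import *
o=status.get_obs();print(o['tool_pos'],o['tcp_rot'],o['contact_force'])
s=viewer.capture("side")[:,:,::-1].copy();crop(s,290,90,430,230,5,"pics/s12.png")
s=viewer.capture("top")[:,:,::-1].copy();crop(s,300,110,460,290,4,"pics/t12.png")
```

```text
[ 580.44515246 -222.40501566  393.27133629] [-3.1415691   0.00334892  2.57850472] [ 0.57153577 -0.82352364 -0.16662742]
```

View pics/s12.png

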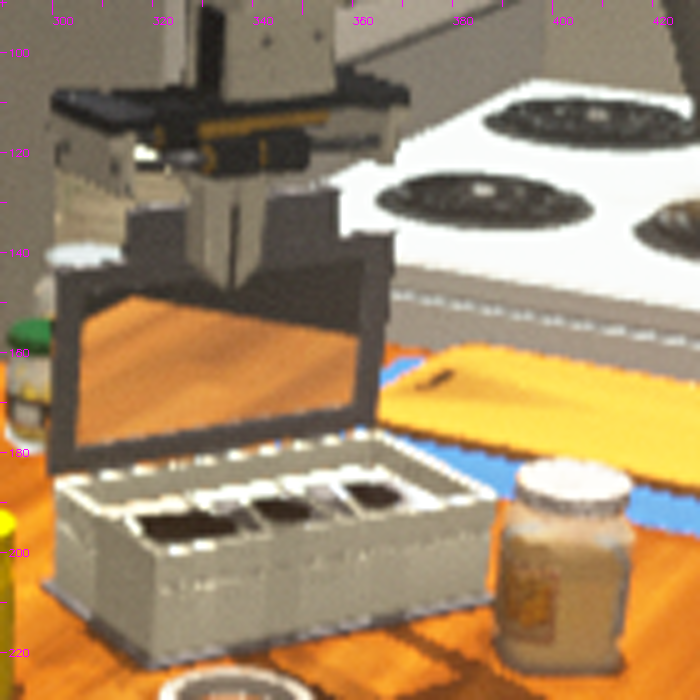

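View pics/t12.png

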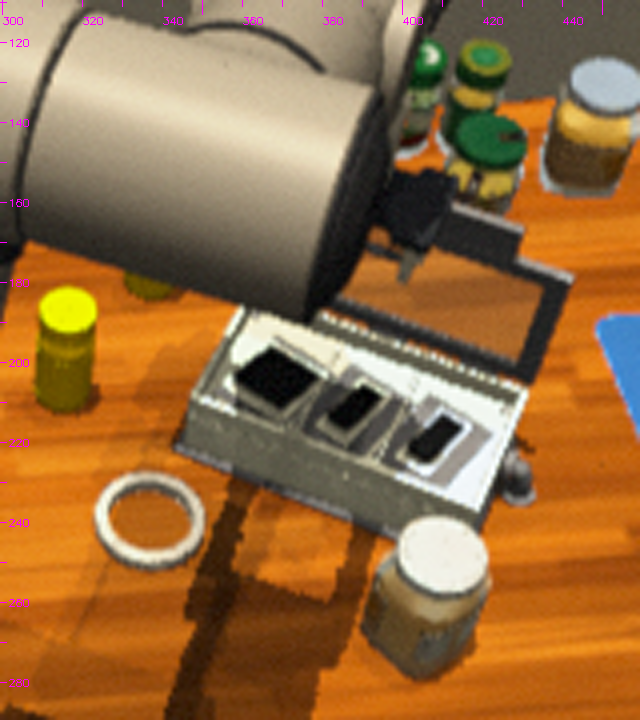

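Run:
```python
from h import *
np.set_printoptions(precision=1,suppress=True)
def w2b(P,p=(576,-298,-.565)):
    c,s=np.cos(p[2]),np.sin(p[2]); d=P[:,:2]-np.array(p[:2]); return np.c_[c*d[:,0]+s*d[:,1],-s*d[:,0]+c*d[:,1]]
px=lambda a:[(299.5+x/4,109.5+y/4) for x,y in a]
l=ray("top",px([(235,380),(285,408)]),71); hh=ray("top",px([(270,345),(322,378)]),59)
print(l,hh,w2b(l),w2b(hh)); 
r=ray("top",px([(185,402),(478,515),(525,393),(243,312)]),72);print(r,w2b(r),r.mean(0))
l=ray("top",px([(326,417),(356,428),(408,454),(434,466)]),71);print("narrow lip",w2b(l))
```

```text
[[ 597.7 -203.8   71. ]
 [ 566.5 -237.6   71. ]] [[ 640.1 -241.9   59. ]
 [ 602.6 -276.6   59. ]] [[-32.1  91.2]
 [-40.4  46. ]] [[24.1 81.7]
 [11.  32.3]]
[[ 578.8 -160.5   72. ]
 [ 452.5 -361.    72. ]
 [ 563.  -428.1   72. ]
 [ 665.9 -223.1   72. ]] [[ -71.2  117.6]
 [ -70.6 -119.3]
 [  58.6 -116.8]
 [  35.8  111.4]] [ 565.  -293.2   72. ]
narrow lip [[-34.2  14.4]
 [-33.8 -10.1]
 [-39.4 -54.1]
 [-41.2 -75.5]]
```

Call:
play_rows([
  {"offset": [0.002,0,0.04],"twist": 0},
  {"offset": [0,0,0.04],"twist": 0},
  {"offset": [0,0,0.035],"twist": 0},
  {"offset": [0,0,0.02],"twist": 0},
  {"offset": [0,0,0],"twist": 0},
])

```text
time: 18.1
tool_pos: [578.5, -222.4, 253.0]
tcp_rot: [-3.141, -0.006, 2.577]
contact_force: [-0.6, 0.1, -0.2]
grip_width: 0.5
```

Call:
play_rows([
  {"offset": [0,0,0.004],"twist": 0},
  {"offset": [0,0,0],"twist": 0},
])

```text
time: 18.3
tool_pos: [579.5, -222.5, 253.5]
tcp_rot: [3.142, 0.002, 2.577]
contact_force: [0.4, -0.1, -0.7]
grip_width: 0.4
```

Run:
```python
from h import *
o=status.get_obs();print(o['tool_pos'],o['tcp_rot'],o['contact_force'])
s=viewer.capture("side")[:,:,::-1].copy();crop(s,290,110,430,250,5,"pics/s13.png")
s=viewer.capture("top")[:,:,::-1].copy();crop(s,300,110,460,290,4,"pics/t13.png")
```

```text
[ 579.45172855 -222.45044704  253.48838812] [3.14152286e+00 2.39277677e-03 2.57717498e+00] [ 0.374142   -0.07779071 -0.73404169]
```

View pics/s13.png

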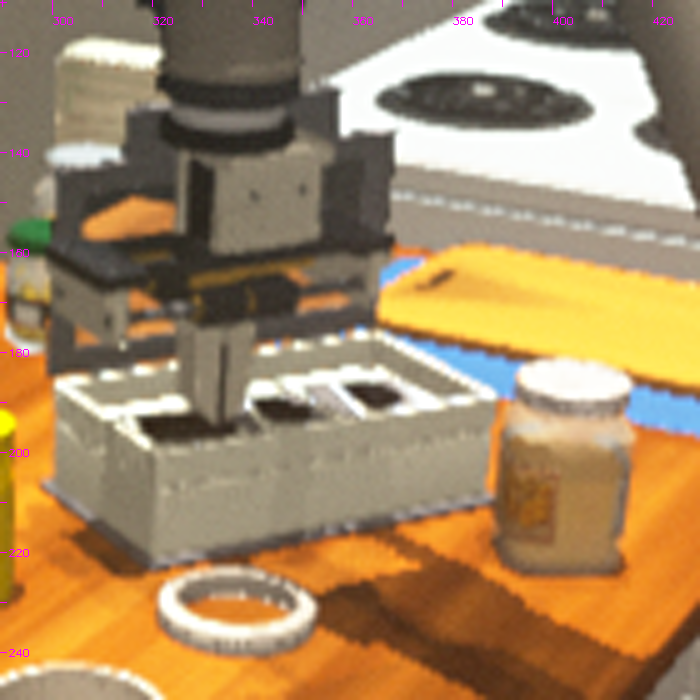

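View pics/t13.png

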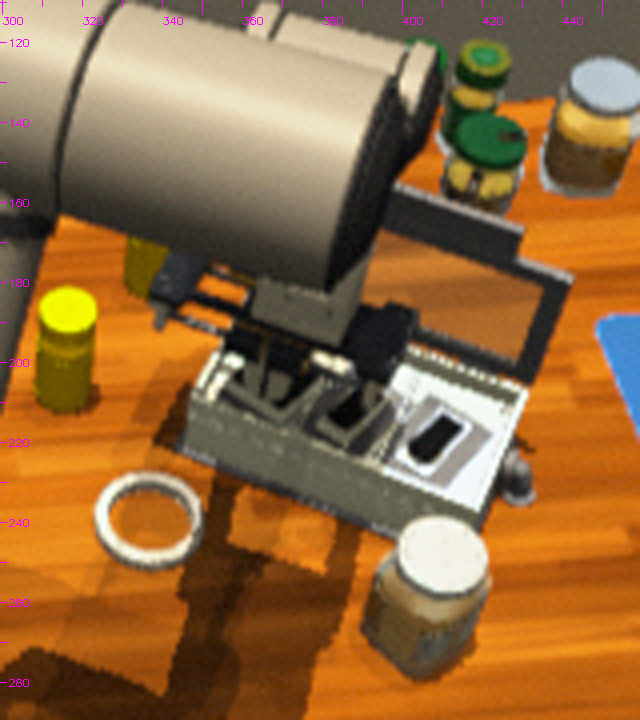

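Run:
```python
from h import *
np.set_printoptions(precision=1,suppress=True)
p=(573.5,-296.4,-.565) # shifted -3 along box x
print("rocker on", proj("side",b2w(p,[(-34,91,71),(-34,41,71),(22,41,59),(22,91,59)])))
o=status.get_obs()['tool_pos']; q=(o[0],o[1],-.565)
print("finger", proj("side",b2w(q,[(-9.5,19,75.5),(-9.5,-19,75.5),(9.5,-19,75.5),(9.5,19,75.5)])))
print("bay rim",proj("side",b2w(p,[(-65,118,72),(-65,-118,72),(65,-118,72),(65,118,72)])))
s=viewer.capture("side")[:,:,::-1].copy();crop(s,305,165,365,215,12,"pics/s14.png")
```

```text
rocker on [[324.3 195.4]
 [339.1 192.9]
 [329.1 190.5]
 [314.7 193. ]]
finger [[328.  194.8]
 [339.3 192.9]
 [335.9 190.8]
 [324.7 192.7]]
bay rim [[321.5 200.2]
 [389.7 188.1]
 [365.  175.1]
 [300.1 185.6]]
```

View pics/s14.png

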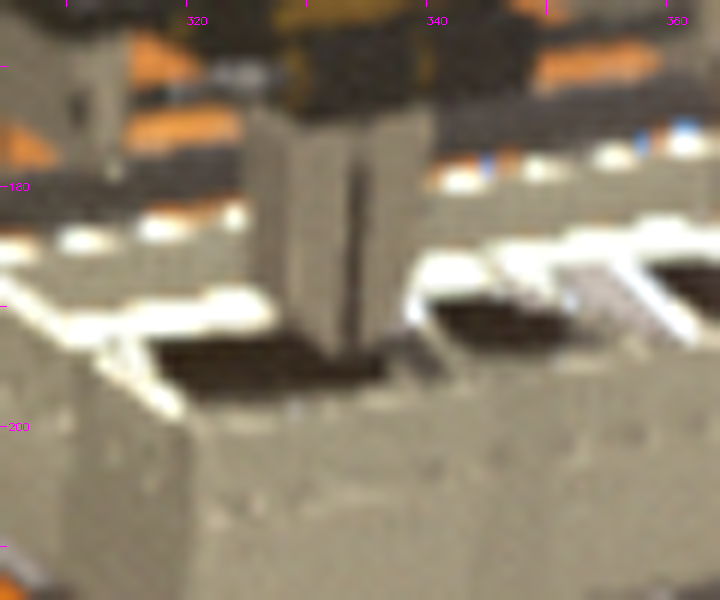

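Call:
play_rows([
  {"offset": [0,0.003,0],"twist": 0},
  {"offset": [0,0,0.004],"twist": 0},
  {"offset": [0,0,0],"twist": 0},
])

```text
time: 18.75
tool_pos: [580.7, -219.2, 248.4]
tcp_rot: [3.141, 0.001, 2.578]
contact_force: [1.3, -0.0, 0.3]
grip_width: 0.3
```

Call:
play_rows([
  {"offset": [0,0,0.003],"twist": 0},
  {"offset": [0,0,0],"twist": 0},
])

```text
time: 18.95
tool_pos: [580.5, -219.1, 245.2]
tcp_rot: [3.141, -0.001, 2.578]
contact_force: [0.6, 0.5, 1.9]
grip_width: 0.5
```

Call:
play_rows([
  {"offset": [0,0,0.003],"twist": 0},
  {"offset": [0,0,0],"twist": 0},
])

```text
time: 19.15
tool_pos: [580.4, -219.3, 242.0]
tcp_rot: [-3.142, -0.0, 2.578]
contact_force: [0.1, 0.4, 1.5]
grip_width: 0.3
```

Call:
play_rows([
  {"offset": [0,0,0.003],"twist": 0},
  {"offset": [0,0,0],"twist": 0},
])

```text
time: 19.35
tool_pos: [580.4, -219.4, 239.1]
tcp_rot: [-3.141, -0.0, 2.578]
contact_force: [0.1, 1.0, 1.8]
grip_width: 0.3
```

Call:
play_rows([
  {"offset": [0,0,0.002],"twist": 0},
  {"offset": [0,0,0],"twist": 0},
])

```text
time: 19.55
tool_pos: [580.4, -219.4, 237.6]
tcp_rot: [-3.141, 0.0, 2.577]
contact_force: [-1.5, 1.6, 4.8]
grip_width: 0.4
```

Call:
play_rows([
  {"offset": [0,0,0.002],"twist": 0},
  {"offset": [0,0,0],"twist": 0},
])

```text
time: 19.75
tool_pos: [580.5, -219.3, 237.1]
tcp_rot: [-3.141, 0.001, 2.578]
contact_force: [-5.2, 2.7, 14.1]
grip_width: 0.6
```

Call:
play_rows([
  {"offset": [0,0,-0.02],"twist": 0},
  {"offset": [0,0,-0.045],"twist": 0},
  {"offset": [0,0,-0.045],"twist": 0},
  {"offset": [0,0,-0.045],"twist": 0},
  {"offset": [0,0,-0.045],"twist": 0},
])

```text
time: 20.25
tool_pos: [580.3, -219.5, 436.8]
tcp_rot: [-3.141, 0.0, 2.577]
contact_force: [0.3, -0.4, -1.0]
grip_width: 0.2
```

Call:
play_rows([
  {"offset": [0,0,-0.015],"twist": 0},
  {"offset": [0,0,0],"twist": 0},
])

```text
time: 20.45
tool_pos: [580.6, -219.6, 453.2]
tcp_rot: [3.142, 0.006, 2.577]
contact_force: [-0.3, -0.3, -0.4]
grip_width: 0.9
```

Run:
```python
from h import *
o=status.get_obs();print(o['tool_pos'],o['tcp_rot'],o['contact_force'])
s=viewer.capture("side")[:,:,::-1].copy();crop(s,290,120,390,220,7,"pics/s15.png")
s=viewer.capture("top")[:,:,::-1].copy();crop(s,330,110,460,250,5,"pics/t15.png")
```

```text
[ 580.5695653  -219.56765738  453.20523591] [3.14153463 0.00610493 2.57731643] [-0.31733156 -0.3078935  -0.39867367]
```

View pics/s15.png

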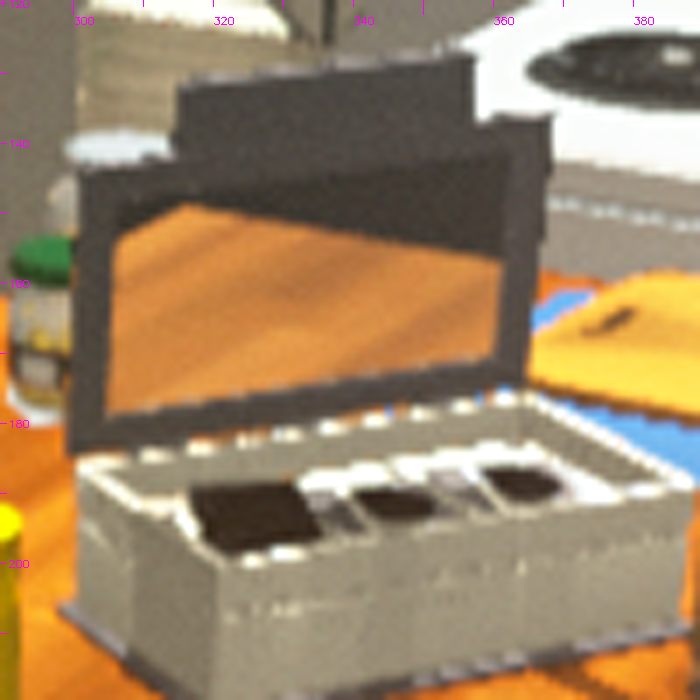

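View pics/t15.png

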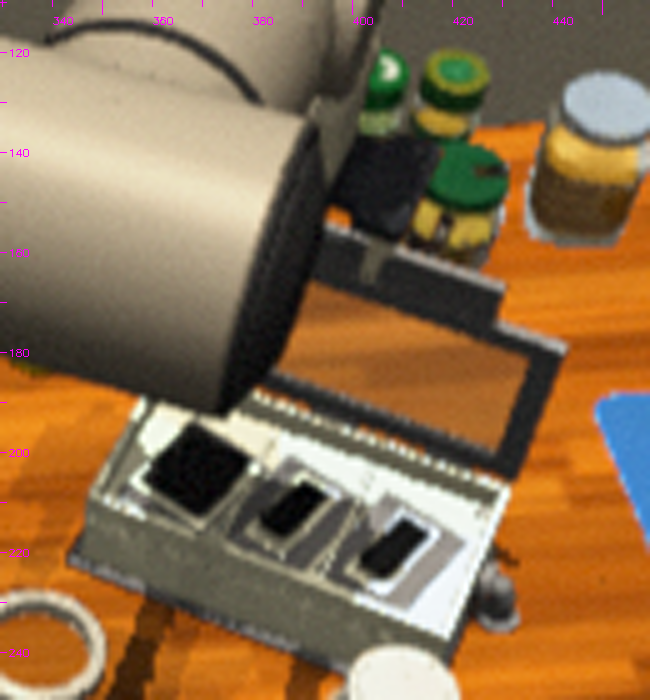

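Call:
play_rows([
  {"offset": [-0.0424,-0.0163,0],"twist": 0},
  {"offset": [-0.0424,-0.0163,0],"twist": 0},
  {"offset": [-0.0424,-0.0163,0],"twist": 0},
  {"offset": [0,0,0],"twist": 0},
  {"offset": [0,0,0],"twist": 0},
])

```text
time: 21.05
tool_pos: [662.5, -330.0, 444.9]
tcp_rot: [-3.142, -0.008, 2.576]
contact_force: [0.5, -0.4, 0.2]
grip_width: 0.6
```

Run:
```python
from h import *
o=status.get_obs();print(o['tool_pos'],o['tcp_rot'],o['joint_positions'])
s=viewer.capture("side")[:,:,::-1].copy();crop(s,270,70,400,220,5,"pics/s16.png")
```

```text
[ 662.529889   -329.99070825  444.89533115] [-3.14151642 -0.00750597  2.57630367] [-5.65497823e-01  7.76739768e-01  6.69422931e-01 -7.84809653e-05
  1.70293590e+00 -1.57101550e+00]
```

View pics/s16.png

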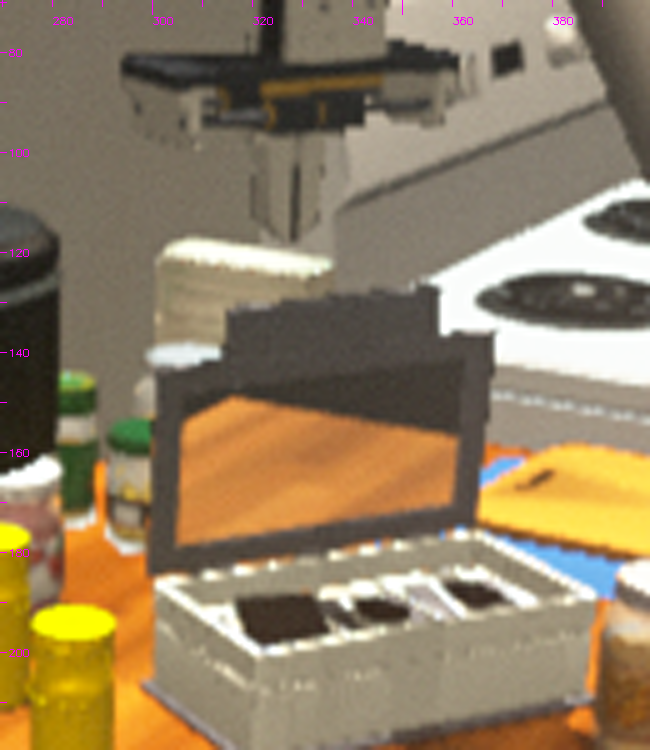

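Call:
play_rows([
  {"offset": [0,0,0.03],"twist": 0},
  {"offset": [0,0,0.025],"twist": 0},
  {"offset": [0,0,0],"twist": 0},
])

```text
time: 21.4
tool_pos: [660.9, -327.0, 392.1]
tcp_rot: [3.142, -0.008, 2.579]
contact_force: [-0.2, 0.3, -1.7]
grip_width: 0.6
```

Call:
play_rows([
  {"offset": [0.01,0,0],"twist": 0},
  {"offset": [0.01,0,0],"twist": 0},
  {"offset": [0.01,0,0],"twist": 0},
  {"offset": [0,0,0],"twist": 0},
])

```text
time: 21.8
tool_pos: [635.7, -311.3, 398.4]
tcp_rot: [-3.142, 0.003, 2.578]
contact_force: [0.3, -0.1, 0.2]
grip_width: 0.4
```

Run:
```python
from h import *
o=status.get_obs();print(o['tool_pos'],o['tcp_rot'],o['contact_force'])
s=viewer.capture("side")[:,:,::-1].copy();crop(s,270,70,400,220,5,"pics/s17.png")
```

```text
[ 635.67230957 -311.2781315   398.40021971] [-3.14154290e+00  2.61572836e-03  2.57839622e+00] [ 0.31262246 -0.09974573  0.15360044]
```

View pics/s17.png

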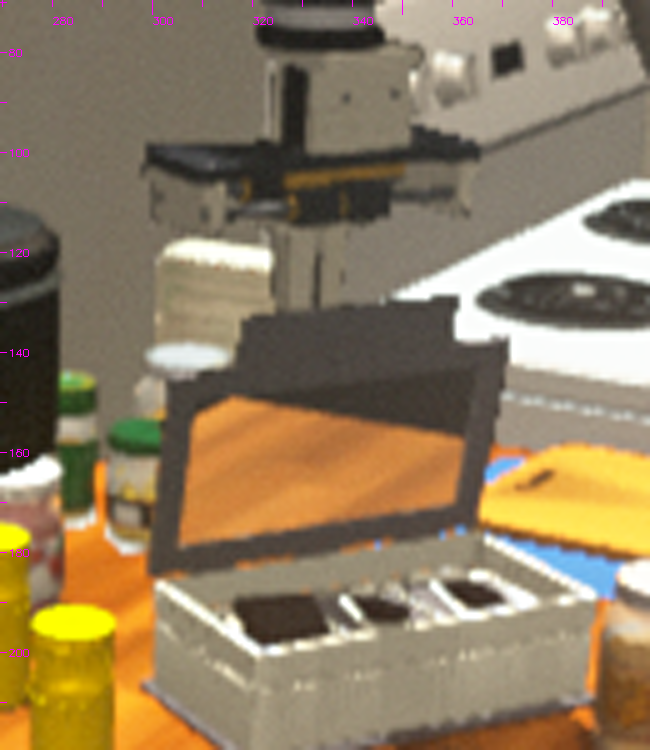

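Call:
play_rows([
  {"offset": [0.015,0,0.003],"twist": 0},
  {"offset": [0.0145,0,0.0035],"twist": 0},
  {"offset": [0.014,0,0.0055],"twist": 0},
  {"offset": [0.0135,0,0.0065],"twist": 0},
])

```text
time: 22.25
tool_pos: [588.2, -281.8, 378.3]
tcp_rot: [3.141, 0.003, 2.578]
contact_force: [1.7, -1.0, -0.1]
grip_width: 0.4
```

Call:
play_rows([
  {"offset": [0.0125,0,0.008],"twist": 0},
  {"offset": [0.012,0,0.009],"twist": 0},
  {"offset": [0.0105,0,0.0105],"twist": 0},
  {"offset": [0.01,0,0.0115],"twist": 0},
])

```text
time: 22.65
tool_pos: [550.4, -257.8, 339.1]
tcp_rot: [3.141, 0.003, 2.578]
contact_force: [-0.0, 0.6, 0.2]
grip_width: 0.2
```

Run:
```python
from h import *
o=status.get_obs();print(o['tool_pos'],o['tcp_rot'],o['contact_force'])
s=viewer.capture("side")[:,:,::-1].copy();crop(s,270,90,430,240,5,"pics/s18.png")
```

```text
[ 550.35348417 -257.78863776  339.10883211] [3.14144946e+00 2.74308041e-03 2.57779881e+00] [-0.03744439  0.55657203  0.22501687]
```

View pics/s18.png

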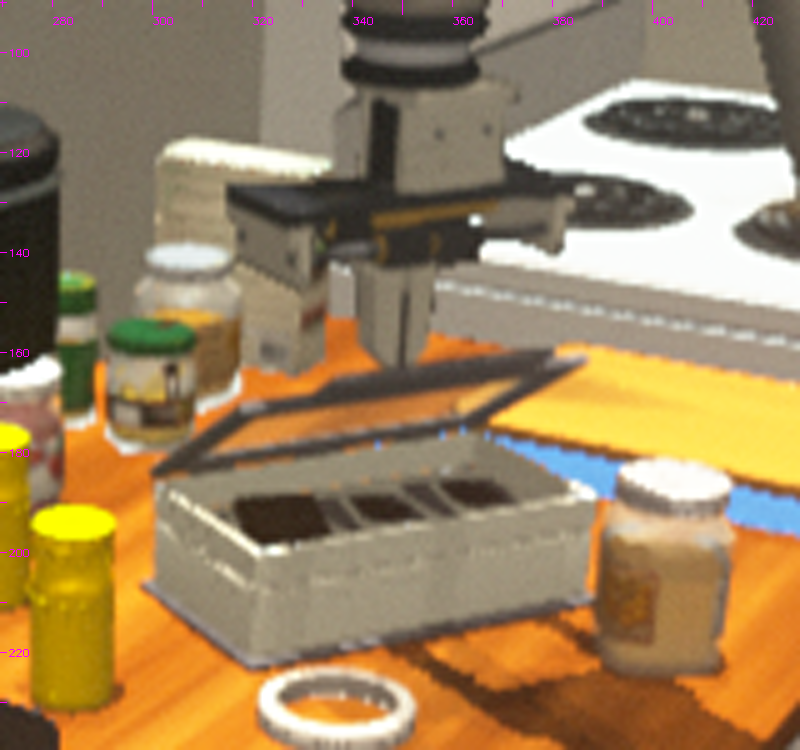

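Cover is at roughly 0.6 rad and following; continue down.

Call:
play_rows([
  {"offset": [0.008,0,0.0125],"twist": 0},
  {"offset": [0.0075,0,0.013],"twist": 0},
  {"offset": [0.006,0,0.014],"twist": 0},
  {"offset": [0.0045,0,0.0142],"twist": 0},
  {"offset": [0.003,0,0.014],"twist": 0},
])

```text
time: 23.2
tool_pos: [526.3, -242.8, 271.0]
tcp_rot: [-3.142, 0.002, 2.578]
contact_force: [0.9, -0.1, 0.5]
grip_width: 0.3
```

Call:
play_rows([
  {"offset": [0.001,0,0.008],"twist": 0},
  {"offset": [0,0,0.004],"twist": 0},
  {"offset": [0,0,0],"twist": 0},
])

```text
time: 23.5
tool_pos: [525.3, -242.2, 258.7]
tcp_rot: [-3.142, 0.001, 2.578]
contact_force: [-0.9, -0.1, -0.1]
grip_width: 0.5
```

Call:
play_rows([
  {"offset": [0,0,0.003],"twist": 0},
  {"offset": [0,0,0],"twist": 0},
])

```text
time: 23.7
tool_pos: [525.3, -242.2, 258.0]
tcp_rot: [-3.141, 0.003, 2.578]
contact_force: [-4.4, 3.1, 15.7]
grip_width: 0.2
```

Call:
play_rows([
  {"offset": [0,0,0.001],"twist": 0},
  {"offset": [0,0,0],"twist": 0},
])

```text
time: 23.9
tool_pos: [525.3, -242.2, 257.9]
tcp_rot: [-3.141, 0.004, 2.578]
contact_force: [-6.8, 3.1, 21.9]
grip_width: 0.3
```

Call:
play_rows([
  {"offset": [0,0,-0.01],"twist": 0},
  {"offset": [0,0,-0.04],"twist": 0},
  {"offset": [0,0,-0.045],"twist": 0},
  {"offset": [0,0,-0.045],"twist": 0},
  {"offset": [0,0,-0.045],"twist": 0},
])

```text
time: 24.4
tool_pos: [524.8, -241.9, 441.6]
tcp_rot: [-3.142, 0.001, 2.578]
contact_force: [1.3, -0.9, -0.3]
grip_width: 0.5
```

Call:
play_rows([
  {"offset": [0.01,0.045,0],"twist": 0},
  {"offset": [0.01,0.045,0],"twist": 0},
  {"offset": [0.01,0.045,0],"twist": 0},
  {"offset": [0.01,0.045,0],"twist": 0},
  {"offset": [0,0,0],"twist": 0},
])

```text
time: 24.9
tool_pos: [588.5, -63.6, 439.6]
tcp_rot: [3.139, 0.0, 2.583]
contact_force: [0.2, -1.2, 0.6]
grip_width: 0.3
```

Run:
```python
from h import *
o=status.get_obs();print(o['tool_pos'],o['contact_force'],o['time'])
s=viewer.capture("side")[:,:,::-1].copy();cv2.imwrite("pics/side20.png",s);crop(s,290,130,430,250,5,"pics/s20.png");crop(s,165,230,345,370,4,"pics/m20.png")
s=viewer.capture("top")[:,:,::-1].copy();cv2.imwrite("pics/top20.png",s)
```

```text
[588.48747072 -63.633064   439.64985707] [ 0.15021064 -1.20968762  0.63388059] 24.9
```

View pics/s20.png

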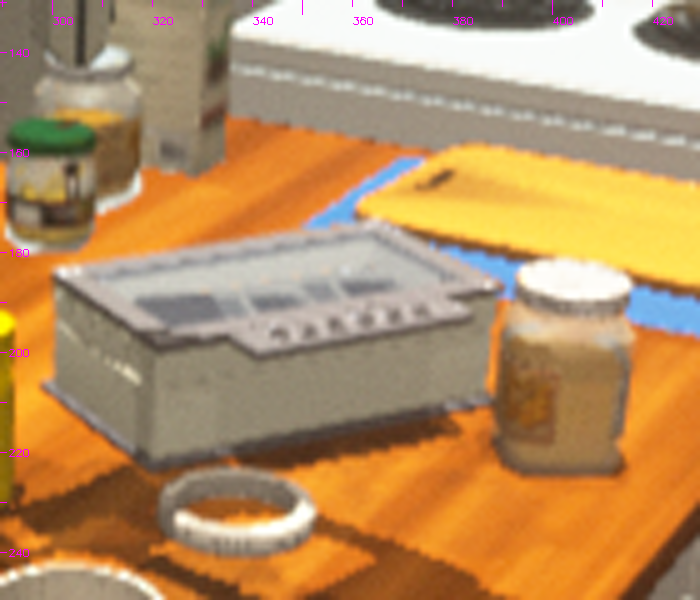

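View pics/m20.png

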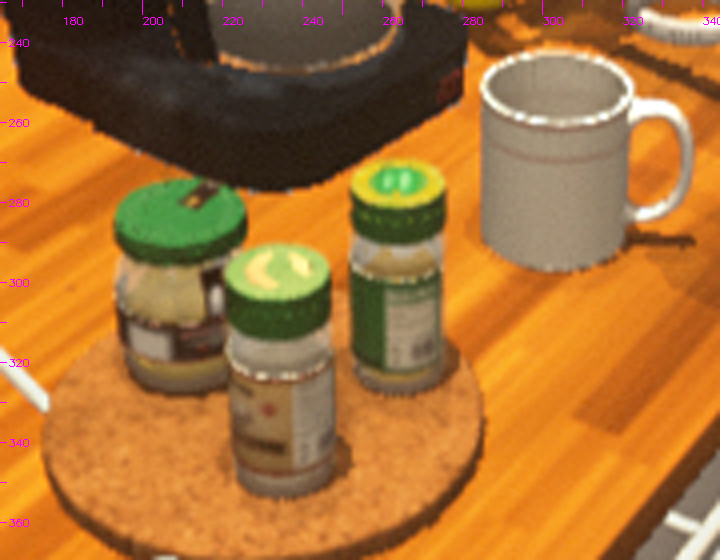

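View pics/top20.png

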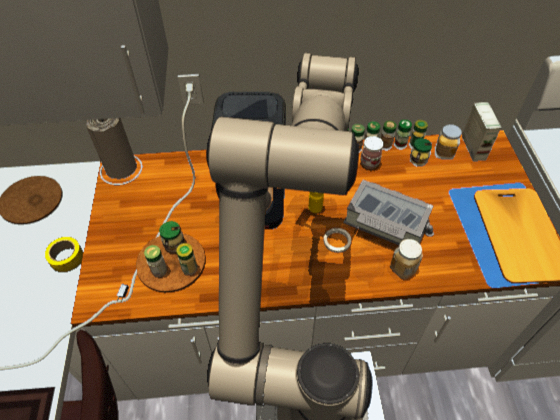

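```bash
python3 -c "
from plant import ticket; print(ticket.close_job())"
```

```text
the job is handed in; nothing more can be done
None
```

The job is done and was handed in at about 25 s of the 69 s. I moved the green-capped jar upright onto the cork mat and pushed the cover up by its lip to about 1.5 rad. I then pressed the wide rocker's lip-side edge down to its stop, which pushed back with about 14 N, and pressed the cover shut. The rim stopped it, with up to 22 N on the fingertips.

**Last pictures:** The jar stands upright near the middle of the mat. The cover's outline is back where it was when shut. The mug, honey jar, ring and mat jars have not visibly moved, and the arm touches nothing. No check failed.

**Rockers:** The two narrow ones were seen unchanged with the cover open, just after the press. I did not check the rockers closely again after shutting the cover.

**One disagreement:** The box sat about 3 mm nearer the lip side than my first fit to the pictures. I corrected for that before pressing the rocker.

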